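Flip the gearbox cover over the edge of the work board

TASK

The grinder's gearbox cover lies on the bench with its bearing boss underneath, and its bearing is to be greased next. Using only fingertips, push the cover against the front edge of the work board until it tips up and flips over onto the rubber mat with the bearing facing up, then push it further in until the whole cover lies flat on the mat. Do not pick the cover up at any time, and leave the grease jar, socket, screwdriver and marker where they are.

Things in the scene. Friction and masses are not known exactly. Their poses are not given: they have to be found in the camera images.
- cover: Grinder gearbox cover, bare cast aluminium, 0.2 to 0.35 kg, loose: square plate 90 x 90 x 5 mm; round bearing boss, diameter 54 mm, stands 15 mm out of the middle of one face. Origin: centre of the plate, mid-thickness. z axis: out of the smooth face, away from the boss; x, y along the sides. Starts resting on its boss, z up, origin 17.5 mm above the bench; finished: z down, origin at 22.5 mm
- cover_corner_a (a point): corner of the cover's plate at its +x +y, at mid-thickness. At the start the plate's rim overhangs the boss by 18 mm all round, with a 15 mm high gap under it; in the corners four thin webs, 10 mm high, run out from the boss to 43 mm from the centre. The cover starts 25 to 75 mm in front of the board, turned up to 0.3 rad against it
- cover_corner_b (a point): corner of the cover's plate at its +x -y, at mid-thickness
- cover_corner_c (a point): corner of the cover's plate at its -x -y, at mid-thickness
- cover_corner_d (a point): corner of the cover's plate at its -x +y, at mid-thickness
- board: Work board screwed to the bench, immovable: plywood 220 mm deep (x), 380 mm wide (y), 20 mm high in all, dark grey rubber mat on top, aluminium edging along its upright front edge. Origin: middle of the front edge, at bench height. x axis: level, square to the front edge, away from the robot across the mat; y axis: along the front edge, to the left
- board_edge (a point): middle of the top of the board's front edge, 20 mm above the bench; axes as the board's
- grease: jar of grease, yellow with red cap, 54 mm diameter, 62 mm high, standing on the mat near one side. Origin: centre of its underside
- socket: steel wrench socket, 29 mm diameter, 36 mm high, standing on the mat near the other side. Origin: centre of its underside
- screwdriver: screwdriver with blue handle, 200 mm long, handle 26 mm thick, lying on the bench in front of the board at the left (+y of the board). Origin: middle of its length, at bench height; x axis along it, towards the tip
- marker: white marker pen with teal cap, 140 mm long, 15 mm thick, lying on the bench in front of the board at the right (-y of the board). Origin: middle of its length, at bench height; x axis along it
There are look-alikes about, which are no part of the job. There is more than one size of the cover; the job needs the smallest.

How it is judged:
By the outcome, as a careful person would: the job done as asked, in the order asked, and still so for the second after the job is handed in, with the robot touching nothing.
It also fails if it takes over 51 s, if anything falls off the work surface, if the arm or the gripper's body presses on something with over 40 N, if the wrist force passes 120 N, or if a joint passes its speed limit or range.

ROBOT

A 6-joint arm with a two-finger parallel gripper is mounted at the origin on the work surface. World frame = base frame: x ahead of the robot, y to its left, z up, the work surface at z = 0. Lengths are in m, angles in rad, forces in N, time in s.
With the tool pointing down it reaches from about 0.4 to 0.825 m from the base axis. Payload 7 kg.
Tool frame: the origin (TCP) lies at the very end of the fingers, on their centre line; the grasp point (between the pads) lies 19 mm behind it; z points along the fingers, y is the direction in which the jaws open and shut (so a half turn about z gives the same grasp; the last joint's range is limited). The gripper opens to 88 mm and grips with 3 to 60 N. Pads are 19 mm wide; open, the fingers measure 130 mm over their backs; the gripper's body (78 mm by 193 mm) begins 47 mm behind the grasp point.
Start: joints at [1.564, 0.359, 0.012, 0, -1.224, -0.288], TCP at [0.196, 0.646, 0.19] pointing down, gripper open.
Joint ranges: [-3.07, 3.07], [-1.43, 2.12], [-1.02, 1.25], [-3.03, 1.67], [-3.05, -0], [-3.03, 3.03]. Speed limits (rad/s): [2.39, 2.39, 3.01, 3.14, 3.14, 3.14].

INTERFACE

Orientations are given as [roll, pitch, yaw] about the fixed x, y, z axes, in that order (R = Rz(yaw) Ry(pitch) Rx(roll)).
In Python, from station import arm gives the robot as it stands.
- The arm moves only by the shell command python3 -m inch 'ROWS' [FORCE]. ROWS is text: rows parted by semicolons, each of 7 numbers parted by spaces: the closure, from 0 (fully open) to 1 (shut), then the shift along the tool's x, y, z each as a share of 300 mm, from -1 to 1, then the turn, a rotation vector about the tool's x, y, z each as a share of 60 degrees, from -1 to 1. In form: grip tx ty tz rx ry rz; .... A call has 1 to 12 rows; each row is the pose to reach, as a shift and turn from the pose commanded when the call began, along the tool's axes at that moment; what a row does not reach only later rows make up. A row lasts 1/10 s, in which the tool goes at most 50 mm and 8.59 degrees, less where a joint would pass 70% of its speed; a pose out of reach is approached as far as the arm can. A call with a number of a shift or a turn outside -1 to 1 is refused whole. A call with a gripper value outside its range is refused whole. The fingers move at their own pace and stop on an object; FORCE is the grip in N (left out, the last holds). Time passes only in rows, so rows that repeat a pose let the fingers close. It gives the time, the measured TCP pose, the force and the opening at its end, in the units of the state.
- arm.get_state(): the state, without advancing time (a new reading comes with each control period).
- arm.grab_frame(name): name is "scene" or "top" or "wrist"; returns a dict with "img" (400x640x3 uint8, red, green, blue), "range_z" (400x640 float32, m along the optical axis (not along the pixel's ray), 0 where there is no reading), "fx", "fy", "cx", "cy" (pixels), "extrinsics" (4x4, takes a point from world to camera coordinates); the wrist camera has in their place "tool_from_camera" (4x4, takes a point from camera to tool coordinates, whose origin is the TCP and whose axes are the flange's). Camera axes: x right, y up, looking along -z (the intrinsics and any distortion apply to the point x, -y, -z); pixel columns grow to the right and rows downward; lengths in m; the calibration is good to about 2 mm. A picture is of the moment at which its call begins: read the wrist's pose just before it.
- arm.job_done(): hands the job in, once; it reports no verdict.
The state is a dict: "t": time; "q": joint angles; "qd": joint speeds; "joint_efforts": joint torques, N m; "eef_pos": TCP position; "ee_rot": TCP orientation; "force": force on the tool from outside, world axes, zero at the start; "moment": the same for the moment, N m; "width": finger opening in m.
Only numpy, scipy, OpenCV 4.12 (cv2) and the standard library are available. Lean on these libraries where they do the work, as an engineer would, in place of code of your own. Each camera call takes 0.05 s, during which the arm holds its last target.

## Working session

There is one attempt and no reset: what is moved stays moved. The work goes in short steps, Python scripts to look and compute and a shell command to move; the robot and the scene stay as the last step left them, time stands still between calls to the robot, and variables do not carry over. Pictures are saved under pics/ and viewed, and the job is handed in when it is done.

```bash
ls -la; mkdir -p pics
python3 - <<'E'
from station import arm
import cv2,numpy as np
s=arm.get_state(); print(s)
for n in("scene","top"):
    f=arm.grab_frame(n); cv2.imwrite(f"pics/{n}0.png",f["img"][:,:,::-1]); np.savez(f"/tmp/{n}0.npz",**f)
    print(n,f["fx"],f["fy"],f["cx"],f["cy"],f["extrinsics"],[k for k in f])
E
```

```text
total 12
drwxr-xr-x  3 agent agent 4096 Dec  5 22:49 .
drwxr-xr-x 23 root  root  4096 Dec  5 22:49 ..
drwxr-xr-x  2 agent agent 4096 Dec  5 22:49 pics
{'t': 0.0, 'q': array([ 1.56411764e+00,  3.59377752e-01,  1.10613478e-02, -3.30869011e-04,
       -1.22410818e+00, -2.88106886e-01]), 'qd': array([-0.00057195,  0.00020276, -0.00105812,  0.00026911, -0.00061805,
       -0.00051926]), 'joint_efforts': array([-5.86117621e-04, -5.82714844e+01,  2.93061876e+01,  6.99756280e+00,
        7.03525831e-03, -1.66162267e-04]), 'eef_pos': array([0.19598524, 0.64534603, 0.18863321]), 'ee_rot': array([ 3.13994312e+00, -1.64472170e-04, -2.94898111e-01]), 'force': array([ 0.82701223, -0.83871296, -0.49773968]), 'moment': array([ 0.02390039,  0.00836471, -0.03070373]), 'width': 0.08744272201283317}
scene 425.6909733221117 425.6909733221117 315.4000421485803 199.8561928695199 [[ 0.53125996  0.84699814  0.01889446 -0.27541605]
 [-0.50924842  0.30143205  0.80610469  0.28851744]
 [ 0.67707378 -0.43787312  0.59147124 -1.32625525]
 [ 0.          0.          0.          1.        ]] ['img', 'range_z', 'fx', 'fy', 'cx', 'cy', 'extrinsics']
top 390.8903503868063 390.8903503868063 317.55979251560245 201.70971514172086 [[ 3.69317771e-04 -9.99999920e-01  1.51574184e-04 -2.67874960e-02]
 [ 9.85838522e-01  3.89506241e-04  1.67696921e-01 -6.32156756e-01]
 [-1.67696967e-01  8.74942165e-05  9.85838587e-01 -9.72525626e-01]
 [ 0.00000000e+00  0.00000000e+00  0.00000000e+00  1.00000000e+00]] ['img', 'range_z', 'fx', 'fy', 'cx', 'cy', 'extrinsics']
```

View pics/top0.png

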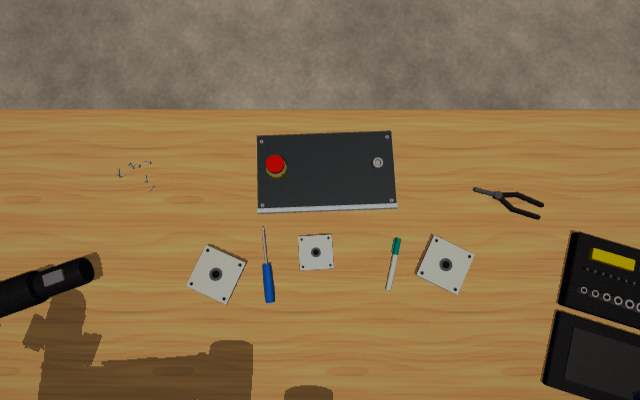

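View pics/scene0.png

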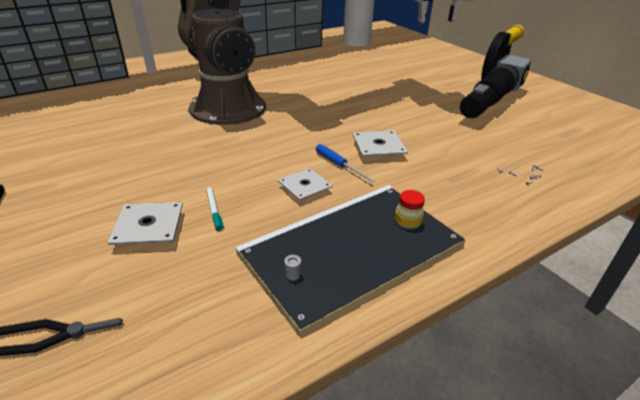

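```bash
cat > h.py <<'E'
import numpy as np,cv2
def load(n): return dict(np.load(f"/tmp/{n}.npz"))
def ray(f,u,v):
    E=f["extrinsics"];d=np.array([(u-f["cx"])/f["fx"],-(v-f["cy"])/f["fy"],-1.]);R=E[:3,:3]
    return -R.T@E[:3,3],R.T@d
def at_z(f,u,v,z):
    o,d=ray(f,u,v);return o+d*(z-o[2])/d[2]
def at_r(f,u,v):
    o,d=ray(f,u,v);return o+d*f["range_z"][int(round(v)),int(round(u))]
def proj(f,p):
    E=f["extrinsics"];c=E[:3,:3]@np.array(p)+E[:3,3];return f["cx"]+f["fx"]*c[0]/-c[2],f["cy"]-f["fy"]*c[1]/-c[2]
E
python3 - <<'E'
from station import arm
import cv2,numpy as np
from h import *
t=cv2.imread("pics/top0.png")[120:310,240:420]; cv2.imwrite("pics/t0c.png",cv2.resize(t,None,fx=4,fy=4,interpolation=cv2.INTER_CUBIC)[:, :720][200:760])
t=cv2.imread("pics/scene0.png")[130:330,220:480]; cv2.imwrite("pics/s0c.png",cv2.resize(t,None,fx=3,fy=3,interpolation=cv2.INTER_CUBIC))
f=arm.grab_frame("wrist");cv2.imwrite("pics/w0.png",f["img"][:,:,::-1]);print(f["tool_from_camera"],f["fx"])
E
```

```text
[[ 1.99835199e-04  9.53378200e-01  3.01778010e-01  8.26865806e-02]
 [ 9.99999959e-01 -2.52078677e-04  1.34175199e-04 -6.46746269e-04]
 [ 2.03991511e-04  3.01777971e-01 -9.53378212e-01 -1.95669328e-01]
 [ 0.00000000e+00  0.00000000e+00  0.00000000e+00  1.00000000e+00]] 281.7986935383152
```

View pics/t0c.png

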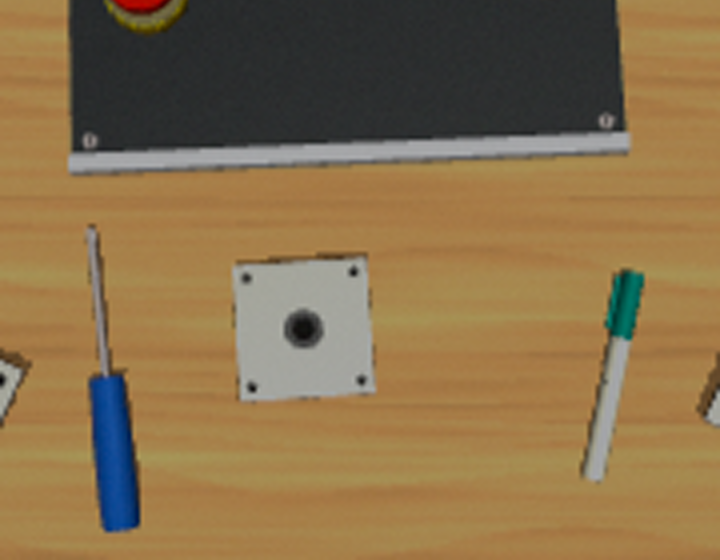

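View pics/s0c.png

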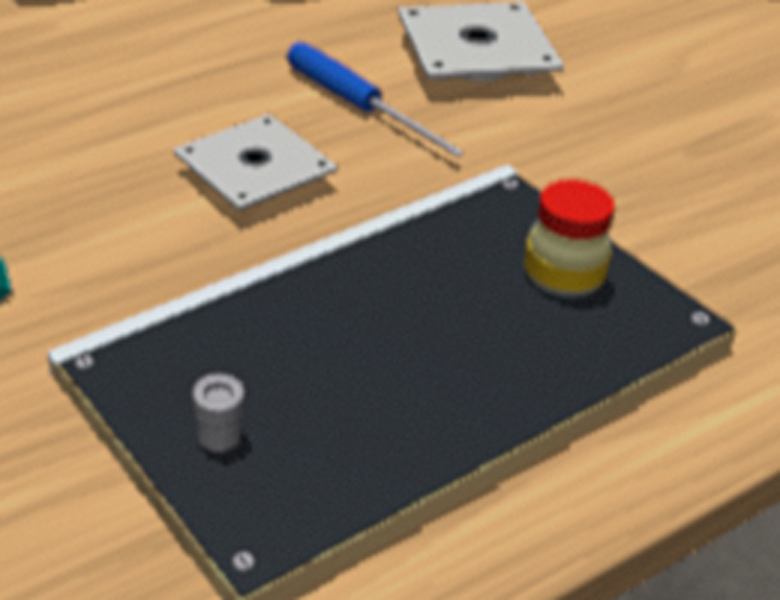

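View pics/w0.png

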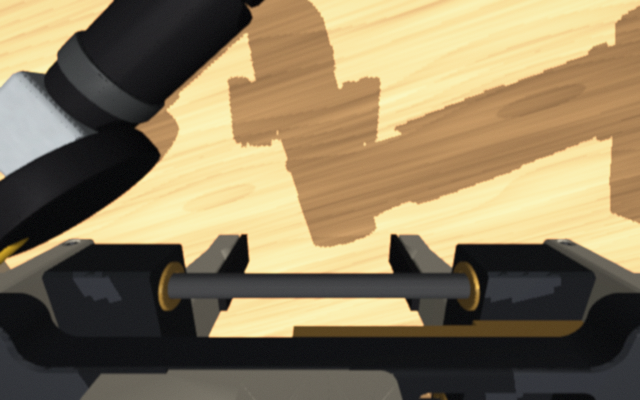

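Run:
```python
from h import *
f=load("top0");s=load("scene0")
T=lambda x,y:(240+x/4-.375,170+y/4-.375)
S=lambda x,y:(220+x/3-.33,130+y/3-.33)
print("cam",ray(f,0,0)[0],ray(s,0,0)[0])
P=np.array([at_z(f,*T(*p),.02) for p in [(234,262),(367,256),(374,392),(240,402)]]);print("cover top",P.round(4),P.mean(0))
Q=np.array([at_z(s,*S(*p),.02) for p in [(336,168),(243,207),(176,153),(268,117)]]);print("cover scene",Q.round(4),Q.mean(0))
for p in [(70,172),(629,152)]: print("edge bot z0",at_z(f,*T(*p),0).round(4))
for p in [(70,155),(629,135)]: print("edge strip top z20",at_z(f,*T(*p),.02).round(4))
for p in [(70,170),(629,150)]: print("edge z20",at_z(f,*T(*p),.02).round(4))
for p in [(50,354),(512,167)]: print("edge scene z20",at_z(s,*S(*p),.02).round(4))
# depth: cover heights
for p in [(270,290),(330,290),(270,370),(340,370)]: print("top r",at_r(f,*T(*p)).round(4))
for p in [(300,160),(243,190),(200,153)]: print("scn r",at_r(s,*S(*p)).round(4))
for p in [(300,60),(200,60)]: print("board r",at_r(f,*T(*p)).round(4))
for n,p in dict(driver_tip=(92,228),driver_end=(121,528),m1=(630,270),m2=(593,480)).items(): print(n,at_z(f,*T(*p),.008).round(4))
for n,p in dict(g=(275,163),so=(377,162)).items(): print(n,at_r(f,*p).round(4))
```

```text
cam [ 0.46012478 -0.02645617  1.06476809] [ 1.19121722 -0.43442304  0.55707042]
cover top [[ 0.5472  0.0254  0.02  ]
 [ 0.5513 -0.0635  0.02  ]
 [ 0.4616 -0.0676  0.02  ]
 [ 0.4551  0.0206  0.02  ]] [ 0.503824   -0.02130146  0.02      ]
cover scene [[ 0.5495  0.023   0.02  ]
 [ 0.5567 -0.0617  0.02  ]
 [ 0.4714 -0.0701  0.02  ]
 [ 0.4629  0.0165  0.02  ]] [ 0.51013286 -0.02306258  0.02      ]
edge bot z0 [0.6107 0.1396 0.    ]
edge bot z0 [ 0.6248 -0.2452  0.    ]
edge strip top z20 [0.6195 0.1368 0.02  ]
edge strip top z20 [ 0.6334 -0.2414  0.02  ]
edge z20 [0.6093 0.1365 0.02  ]
edge z20 [ 0.6231 -0.2411  0.02  ]
edge scene z20 [ 0.6283 -0.2411  0.02  ]
edge scene z20 [0.6156 0.1377 0.02  ]
top r [0.5286 0.0012 0.0201]
top r [ 0.5287 -0.0388  0.0183]
top r [0.476  0.001  0.0191]
top r [ 0.476  -0.0453  0.0205]
scn r [0.5262 0.0061 0.0194]
scn r [ 0.5376 -0.0504  0.0191]
scn r [ 0.4789 -0.0536  0.0188]
board r [ 0.6847 -0.0185  0.0225]
board r [0.6853 0.0498 0.0193]
driver_tip [0.5713 0.1225 0.008 ]
driver_end [0.3735 0.0987 0.008 ]
m1 [ 0.5429 -0.2415  0.008 ]
m2 [ 0.4044 -0.2124  0.008 ]
g [0.729  0.0838 0.0824]
so [ 0.7406 -0.1857  0.0505]
```

```bash
python3 -m inch '0.5 0.57 0.685 -0.1 0 0 -0.315;0.5 0.57 0.685 -0.1 0 0 -0.315;0.5 0.57 0.685 -0.1 0 0 -0.315;0.5 0.57 0.685 -0.1 0 0 -0.315;0.5 0.57 0.685 -0.1 0 0 -0.315;0.5 0.57 0.685 -0.1 0 0 -0.315;0.5 0.57 0.685 -0.1 0 0 -0.315' 20
cat >> h.py <<'E'
from scipy.spatial.transform import Rotation as Ro
def delta(s,pos,rpy):
    "rows numbers to get to pos,rpy"
    R=Ro.from_euler('xyz',s["ee_rot"]);T=Ro.from_euler('xyz',rpy)
    d=R.inv().apply(np.array(pos)-s["eef_pos"])/.3
    w=(R.inv()*T).as_rotvec()/np.radians(60)
    print("shift",d.round(4),"turn",w.round(4))
def st(s): print("t",round(s["t"],2),"q",s["q"].round(3),"p",s["eef_pos"].round(4),"rpy",s["ee_rot"].round(4),"F",s["force"].round(1),"w",round(s["width"],4))
E
python3 - <<'E'
from station import arm
from h import *
s=arm.get_state();st(s);delta(s,(.43,-.024,.12),(np.pi,0,.035))
E
```

```text
t: 0.85
eef_pos: [0.3009, 0.3975, 0.2205]
ee_rot: [-3.14, -0.0, 0.033]
force: [-1.1, 1.0, 0.1]
width: 0.0445
t 0.85 q [ 1.318  0.043 -0.319 -0.    -1.207  0.286] p [0.3009 0.3975 0.2205] rpy [-3.1401e+00 -4.0000e-04  3.2800e-02] F [-1.1  1.   0.1] w 0.0445
shift [0.384  1.4188 0.333 ] turn [-0.0014 -0.0004 -0.0021]
```

```bash
python3 -m inch '0.5 0.3 0.9 0 0 0 0;0.5 0.3 0.9 0 0 0 0;0.5 0.3 0.9 0 0 0 0;0.5 0.3 0.9 0 0 0 0;0.5 0.3 0.9 0 0 0 0;0.5 0.3 0.9 0 0 0 0;0.5 0.3 0.9 0 0 0 0' 20;  python3 -m inch '0.5 0.084 0.519 0.333 0 0 0;0.5 0.084 0.519 0.333 0 0 0;0.5 0.084 0.519 0.333 0 0 0;0.5 0.084 0.519 0.333 0 0 0;0.5 0.084 0.519 0.333 0 0 0;0.5 0.084 0.519 0.333 0 0 0'
python3 - <<'E'
from station import arm
from h import *
s=arm.get_state();st(s);delta(s,(.43,-.024,.01),(np.pi,0,.035))
f=arm.grab_frame("wrist");cv2.imwrite("pics/w1.png",f["img"][:,:,::-1])
f=arm.grab_frame("scene");cv2.imwrite("pics/s1.png",f["img"][:,:,::-1])
E
```

```text
t: 1.55
eef_pos: [0.4002, 0.1305, 0.2194]
ee_rot: [3.141, 0.0, 0.032]
force: [1.2, -0.0, -0.2]
width: 0.0439
t: 2.15
eef_pos: [0.4303, -0.0218, 0.1191]
ee_rot: [3.141, 0.002, 0.034]
force: [-0.4, 0.5, 1.1]
width: 0.0439
t 2.15 q [ 0.411  0.012 -0.6    0.    -0.961  1.194] p [ 0.4303 -0.0218  0.1191] rpy [3.1409e+00 1.5000e-03 3.3600e-02] F [-0.4  0.5  1.1] w 0.0439
shift [-0.0006  0.007   0.3636] turn [ 0.0006  0.0015 -0.0013]
```

View pics/w1.png

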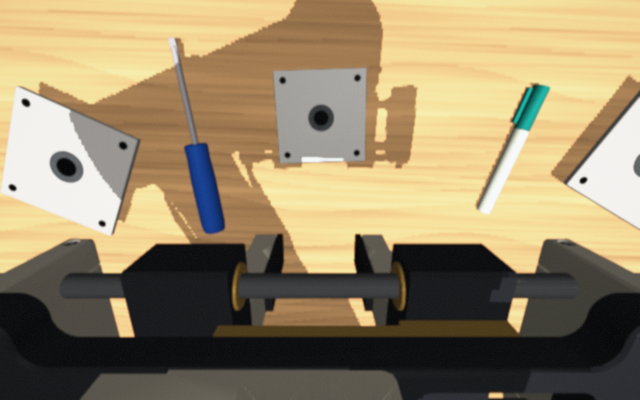

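View pics/s1.png

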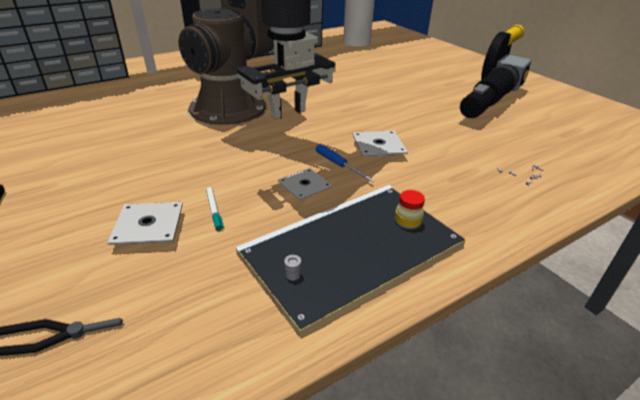

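```bash
python3 -m inch '0.5 0 0.0 0.15 0 0 0;0.5 0 0.0 0.3 0 0 0;0.5 0 0.0 0.364 0 0 0;0.5 0 0.0 0.364 0 0 0;0.5 0.03 0 0.364 0 0 0;0.5 0.06 0 0.364 0 0 0;0.5 0.09 0 0.364 0 0 0;0.5 0.12 0 0.364 0 0 0;0.5 0.15 0 0.364 0 0 0;0.5 0.18 0 0.364 0 0 0;0.5 0.21 0 0.364 0 0 0' 
python3 -m inch '0.5 0.02 0 0 0 0 0;0.5 0.04 0 0 0 0 0;0.5 0.055 0 0 0 0 0;0.5 0.055 0 0 0 0 0'
python3 - <<'E'
from station import arm
from h import *
s=arm.get_state();st(s)
f=arm.grab_frame("top");cv2.imwrite("pics/t2.png",cv2.resize(f["img"][180:300,250:410,::-1],None,fx=5,fy=5,interpolation=cv2.INTER_CUBIC))
f=arm.grab_frame("wrist");cv2.imwrite("pics/w2.png",f["img"][:,:,::-1])
E
```

```text
t: 3.35
eef_pos: [0.4939, -0.0197, 0.0105]
ee_rot: [-3.142, -0.0, 0.035]
force: [0.4, -0.1, 0.6]
width: 0.0438
t: 3.75
eef_pos: [0.5101, -0.019, 0.0104]
ee_rot: [3.142, -0.0, 0.035]
force: [0.4, -0.3, -0.0]
width: 0.044
t 3.75 q [ 0.348  0.286 -0.572  0.    -0.713  1.258] p [ 0.5101 -0.019   0.0104] rpy [ 3.1416e+00 -1.0000e-04  3.5000e-02] F [ 0.4 -0.3 -0. ] w 0.044
```

View pics/t2.png

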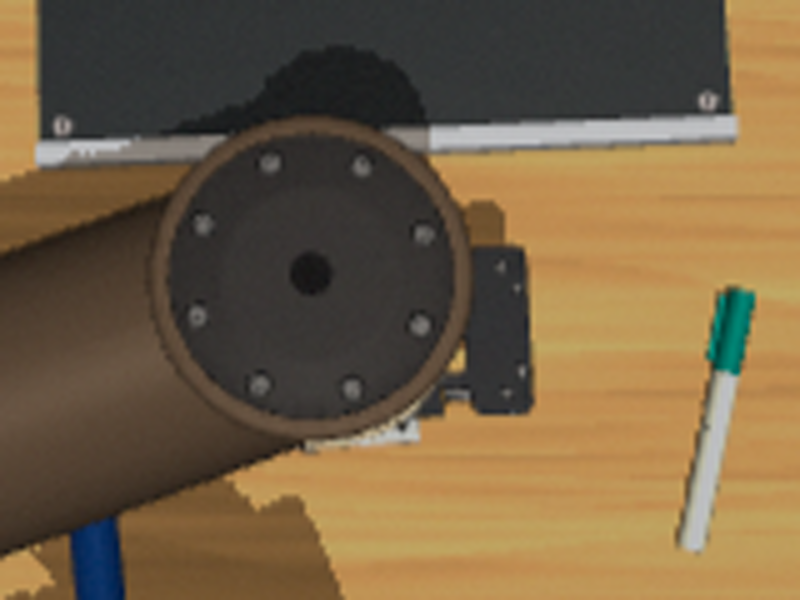

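View pics/w2.png

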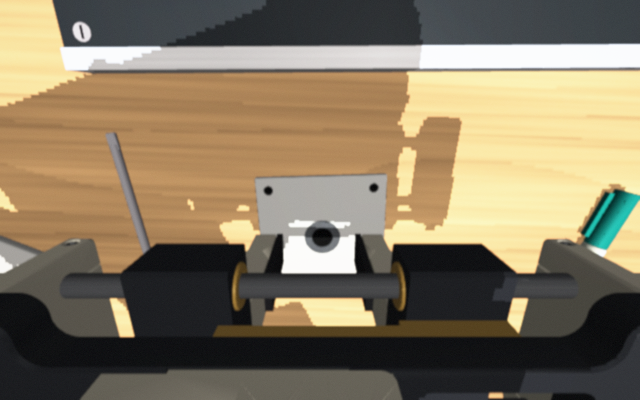

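```bash
cat >> h.py <<'E'
def wray(f,s,u,v):
    M=np.array(f["tool_from_camera"]);d=np.array([(u-f["cx"])/f["fx"],-(v-f["cy"])/f["fy"],-1.])
    R=Ro.from_euler('xyz',s["ee_rot"]).as_matrix()
    return s["eef_pos"]+R@M[:3,3],R@M[:3,:3]@d
def w_z(f,s,u,v,z):
    o,d=wray(f,s,u,v);return o+d*(z-o[2])/d[2]
def w_r(f,s,u,v):
    o,d=wray(f,s,u,v);return o+d*f["range_z"][int(v),int(u)]
E
python3 - <<'E'
from station import arm
from h import *
s=arm.get_state();st(s)
f=arm.grab_frame("wrist")
for p in [(256,177),(386,175),(65,70),(620,70)]: print(p,w_z(f,s,*p,.02).round(4))
for p in [(280,200),(360,200),(320,265),(100,58),(500,58)]: print(p,w_r(f,s,*p).round(4))
f=arm.grab_frame("scene");cv2.imwrite("pics/s2.png",cv2.resize(f["img"][50:250,180:440,::-1],None,fx=3,fy=3,interpolation=cv2.INTER_CUBIC))
E
```

```text
t 3.85 q [ 0.348  0.285 -0.573 -0.    -0.713  1.258] p [ 0.5093 -0.0191  0.0104] rpy [3.1416e+00 4.0000e-04 3.4900e-02] F [-0.4  0.2 -0.1] w 0.0441
(256, 177) [0.5468 0.025  0.02  ]
(386, 175) [ 0.5512 -0.0628  0.02  ]
(65, 70) [0.6092 0.1383 0.02  ]
(620, 70) [ 0.621  -0.1974  0.02  ]
(280, 200) [0.5313 0.0087 0.0211]
(360, 200) [ 0.5334 -0.0464  0.0213]
(320, 265) [ 0.4815 -0.0208  0.021 ]
(100, 58) [0.6166 0.116  0.0198]
(500, 58) [ 0.6247 -0.1224  0.0214]
```

View pics/s2.png

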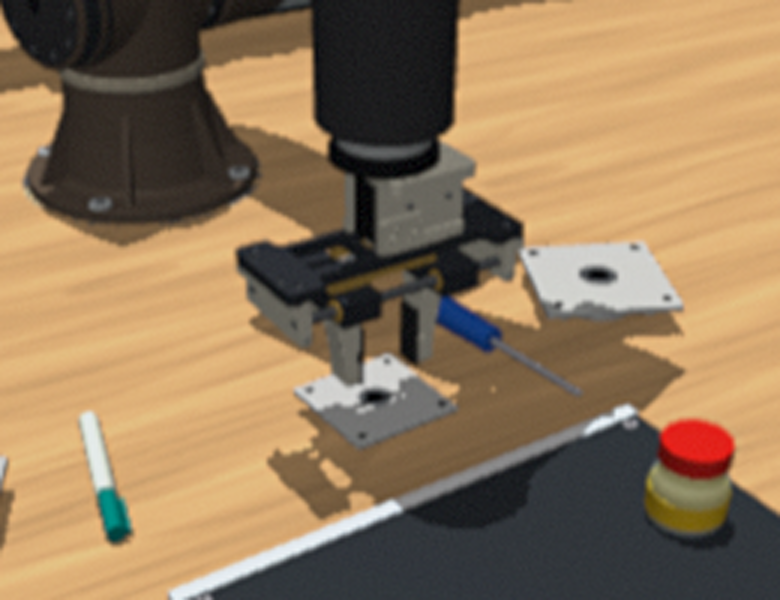

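Run:
```python
from station import arm
from h import *
s=arm.get_state();st(s)
f=arm.grab_frame("scene");np.savez("/tmp/s3.npz",**f)
for v in range(160,184,2): print(v,[at_r(f,u,v).round(3).tolist() for u in (292,295,298)], f["img"][v,295])
for v in range(150,176,3): print(v,[at_r(f,u,v).round(3).tolist() for u in (316,322)], f["img"][v,320])
```

```text
t 3.95 q [ 0.348  0.285 -0.573 -0.    -0.713  1.258] p [ 0.5092 -0.0191  0.0105] rpy [-3.1416e+00  2.0000e-04  3.5000e-02] F [ 0.2 -0.9  0.5] w 0.044
160 [[0.521, -0.062, 0.098], [0.521, -0.054, 0.095], [0.522, -0.048, 0.094]] [95 93 85]
162 [[0.517, -0.059, 0.09], [0.52, -0.054, 0.09], [0.522, -0.048, 0.089]] [106 104  93]
164 [[0.517, -0.06, 0.085], [0.522, -0.055, 0.086], [0.523, -0.048, 0.085]] [105 103  96]
166 [[0.515, -0.058, 0.078], [0.521, -0.054, 0.081], [0.522, -0.048, 0.079]] [106 104  96]
168 [[0.51, -0.056, 0.07], [0.523, -0.056, 0.077], [0.522, -0.048, 0.074]] [106 104  95]
170 [[0.51, -0.056, 0.065], [0.523, -0.056, 0.072], [0.522, -0.048, 0.069]] [104 102  92]
172 [[0.511, -0.056, 0.06], [0.523, -0.056, 0.067], [0.52, -0.046, 0.062]] [105 102  94]
174 [[0.508, -0.055, 0.053], [0.52, -0.054, 0.06], [0.524, -0.049, 0.06]] [104 100  93]
176 [[0.47, -0.034, 0.02], [0.522, -0.055, 0.056], [0.522, -0.048, 0.054]] [100  98  89]
178 [[0.475, -0.037, 0.018], [0.479, -0.031, 0.018], [0.482, -0.025, 0.018]] [149 146 143]
180 [[0.484, -0.042, 0.019], [0.486, -0.035, 0.018], [0.489, -0.029, 0.018]] [207 208 205]
182 [[0.492, -0.046, 0.02], [0.495, -0.04, 0.02], [0.498, -0.034, 0.02]] [209 209 207]
150 [[0.505, 0.008, 0.094], [0.522, 0.013, 0.1]] [104 101  94]
153 [[0.511, 0.004, 0.09], [0.52, 0.014, 0.092]] [101  97  89]
156 [[0.511, 0.004, 0.083], [0.518, 0.016, 0.083]] [103  99  91]
159 [[0.51, 0.005, 0.074], [0.52, 0.014, 0.077]] [102  99  91]
162 [[0.512, 0.004, 0.068], [0.517, 0.017, 0.067]] [116 113 103]
165 [[0.513, 0.004, 0.061], [0.52, 0.015, 0.061]] [102 100  91]
168 [[0.511, 0.005, 0.052], [0.521, 0.014, 0.054]] [101  99  92]
171 [[0.453, 0.043, -0.001], [0.46, 0.056, -0.001]] [109  87  62]
174 [[0.493, 0.017, 0.021], [0.47, 0.049, -0.002]] [187 147  98]
```

Run:
```python
from station import arm
from h import *
f=arm.grab_frame("wrist");M=np.array(f["tool_from_camera"]);I=np.linalg.inv(M)
for z in(0,-.019,-.04,-.066):
  for x in(.0095,-.0095):
    for y in (.022,-.022):
      c=I@np.array([x,y,z,1]);print((x,y,z),round(f["cx"]+f["fx"]*c[0]/-c[2]),round(f["cy"]-f["fy"]*c[1]/-c[2]),round(-c[2],3))
r=f["range_z"]
for p in [(278,240),(275,250),(262,250),(362,240),(375,250),(250,290),(150,270),(320,285),(100,350)]:
    d=r[p[1],p[0]];c=np.array([(p[0]-f["cx"])/f["fx"]*d,-(p[1]-f["cy"])/f["fy"]*d,-d,1]);print(p,d.round(3),(M@c)[:3].round(3))
```

```text
(0.0095, 0.022, 0) 349 213 0.209
(0.0095, -0.022, 0) 289 213 0.209
(-0.0095, 0.022, 0) 348 236 0.214
(-0.0095, -0.022, 0) 290 236 0.214
(0.0095, 0.022, -0.019) 352 223 0.191
(0.0095, -0.022, -0.019) 287 223 0.191
(-0.0095, 0.022, -0.019) 351 248 0.196
(-0.0095, -0.022, -0.019) 288 248 0.196
(0.0095, 0.022, -0.04) 356 236 0.171
(0.0095, -0.022, -0.04) 283 236 0.171
(-0.0095, 0.022, -0.04) 354 264 0.176
(-0.0095, -0.022, -0.04) 284 264 0.176
(0.0095, 0.022, -0.066) 362 258 0.146
(0.0095, -0.022, -0.066) 277 258 0.146
(-0.0095, 0.022, -0.066) 360 289 0.152
(-0.0095, -0.022, -0.066) 278 289 0.151
(278, 240) 0.166 [ 0.009 -0.024 -0.045]
(275, 250) 0.154 [ 0.009 -0.024 -0.058]
(262, 250) 0.15 [ 0.011 -0.031 -0.061]
(362, 240) 0.164 [ 0.01   0.025 -0.047]
(375, 250) 0.148 [ 0.012  0.029 -0.063]
(250, 290) 0.088 [ 0.029 -0.022 -0.12 ]
(150, 270) 0.08 [ 0.039 -0.048 -0.125]
(320, 285) 0.087 [ 0.031 -0.    -0.12 ]
(100, 350) 0.07 [ 0.026 -0.055 -0.14 ]
```

```bash
python3 -m inch '0.5 -0.13 0 0 0 0 0;0.5 -0.26 0 0 0 0 0;0.5 -0.26 0 0 0 0 0;0.5 -0.26 0 0.05 0 0 0;0.5 -0.26 0 0.1 0 0 0;0.5 -0.26 0 0.12 0 0 0;0.5 -0.26 0 0.13 0 0 0;0.5 -0.26 0 0.13 0 0 0'
python3 - <<'E'
from station import arm
from h import *
s=arm.get_state();st(s)
f=arm.grab_frame("scene");np.savez("/tmp/s4.npz",**f);cv2.imwrite("pics/s4.png",cv2.resize(f["img"][50:250,180:440,::-1],None,fx=3,fy=3,interpolation=cv2.INTER_CUBIC))
E
```

```text
t: 4.85
eef_pos: [0.4316, -0.0219, -0.0286]
ee_rot: [3.141, 0.001, 0.035]
force: [0.5, 0.4, 0.3]
width: 0.0436
t 4.85 q [ 0.409  0.246 -0.778  0.    -0.548  1.197] p [ 0.4316 -0.0219 -0.0286] rpy [3.1413e+00 5.0000e-04 3.5200e-02] F [0.5 0.4 0.3] w 0.0436
```

View pics/s4.png

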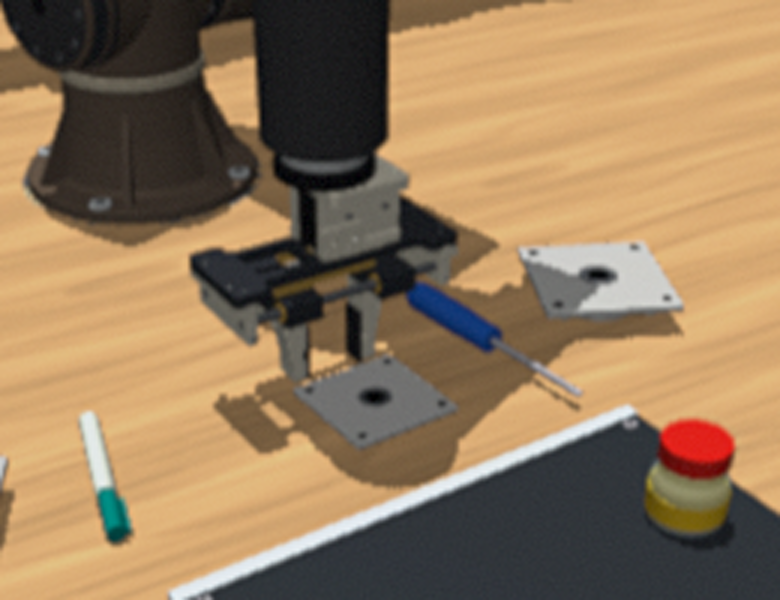

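```bash
python3 -m inch '0.5 0 0 0.01 0 0 0;0.5 0 0 0.02 0 0 0;0.5 0 0 0.02 0 0 0'; python3 -m inch '0.5 0 0 0.01 0 0 0;0.5 0 0 0.01 0 0 0';python3 -m inch '0.5 0 0 0.007 0 0 0;0.5 0 0 0.007 0 0 0';python3 -m inch '0.5 0 0 0.007 0 0 0;0.5 0 0 0.007 0 0 0'
```

```text
t: 5.2
eef_pos: [0.4315, -0.0219, -0.0347]
ee_rot: [3.142, 0.0, 0.035]
force: [-0.4, 0.0, 0.0]
width: 0.044
t: 5.4
eef_pos: [0.4319, -0.0217, -0.0368]
ee_rot: [3.142, -0.0, 0.036]
force: [-3.4, 1.6, 15.1]
width: 0.044
t: 5.6
eef_pos: [0.432, -0.0218, -0.037]
ee_rot: [3.141, -0.001, 0.036]
force: [-15.1, 3.3, 53.1]
width: 0.0435
t: 5.8
eef_pos: [0.4321, -0.0217, -0.0372]
ee_rot: [3.141, -0.002, 0.037]
force: [-26.6, 5.7, 90.2]
width: 0.0434
```

```bash
python3 -m inch '0.5 0 0 -0.047 0 0 0;0.5 0 0.0 -0.047 0 0 0;0.5 0.05 0 -0.047 0 0 0;0.5 0.08 0 -0.047 0 0 0;0.5 0.11 0 -0.047 0 0 0;0.5 0.14 0 -0.047 0 0 0;0.5 0.17 0 -0.047 0 0 0;0.5 0.2 0 -0.047 0 0 0;0.5 0.225 0 -0.047 0 0 0;0.5 0.245 0 -0.047 0 0 0;0.5 0.265 0 -0.047 0 0 0;0.5 0.265 0 -0.047 0 0 0'
python3 - <<'E'
from station import arm
from h import *
s=arm.get_state();st(s)
f=arm.grab_frame("wrist");cv2.imwrite("pics/w5.png",f["img"][:,:,::-1]);np.savez("/tmp/w5.npz",**f)
E
```

```text
t: 7.0
eef_pos: [0.5122, -0.0189, -0.0276]
ee_rot: [-3.141, -0.001, 0.035]
force: [-0.3, 0.1, -0.5]
width: 0.044
t 7.0 q [ 0.347  0.348 -0.602  0.    -0.62   1.259] p [ 0.5122 -0.0189 -0.0276] rpy [-3.1415e+00 -1.0000e-03  3.5200e-02] F [-0.3  0.1 -0.5] w 0.044
```

View pics/w5.png

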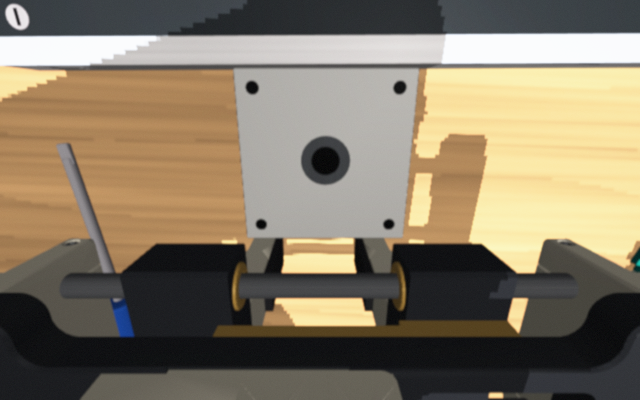

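Run:
```python
from station import arm
from h import *
s=arm.get_state();f=load("w5")
for p in [(234,69),(419,69),(248,236),(405,235),(150,68),(500,67)]: print(p,w_z(f,s,*p,.02).round(4))
```

```text
(234, 69) [0.6114 0.0258 0.02  ]
(419, 69) [ 0.6145 -0.0632  0.02  ]
(248, 236) [0.5234 0.0226 0.02  ]
(405, 235) [ 0.5272 -0.0677  0.02  ]
(150, 68) [0.6104 0.0662 0.02  ]
(500, 67) [ 0.6168 -0.102   0.02  ]
```

```bash
python3 -m inch '0.5 0.01 0 0 0 0 0;0.5 0.01 0 0 0 0 0';  python3 -m inch '0.5 0.01 0 0 0 0 0;0.5 0.01 0 0 0 0 0'
```

```text
t: 7.25
eef_pos: [0.514, -0.0189, -0.0276]
ee_rot: [3.142, 0.0, 0.035]
force: [0.0, -0.3, -0.5]
width: 0.0437
t: 7.45
eef_pos: [0.514, -0.0193, -0.0281]
ee_rot: [3.141, 0.005, 0.035]
force: [-9.5, 1.9, 4.2]
width: 0.0439
```

```bash
python3 -m inch '0.5 -0.02 0 -0.01 0 0 0;0.5 -0.03 0 -0.017 0 0.143 0;0.5 -0.03 0 -0.017 0 0.286 0;0.5 -0.03 0 -0.014 0 0.429 0;0.5 -0.03 0 -0.011 0 0.5 0;0.5 -0.03 0 -0.011 0 0.5 0;0.5 -0.03 0 -0.011 0 0.5 0'
python3 - <<'E'
from station import arm
from h import *
s=arm.get_state();st(s)
f=arm.grab_frame("scene");np.savez("/tmp/s6.npz",**f);cv2.imwrite("pics/s6.png",cv2.resize(f["img"][70:240,200:400,::-1],None,fx=4,fy=4,interpolation=cv2.INTER_CUBIC)[:600])
E
```

```text
t: 8.15
eef_pos: [0.5018, -0.0231, -0.0164]
ee_rot: [-3.02, -0.356, 0.037]
force: [-1.1, -2.9, 0.6]
width: 0.0438
t 8.15 q [ 0.326  0.195 -0.874 -0.141 -0.129  1.441] p [ 0.5018 -0.0231 -0.0164] rpy [-3.0199 -0.3558  0.0372] F [-1.1 -2.9  0.6] w 0.0438
```

View pics/s6.png

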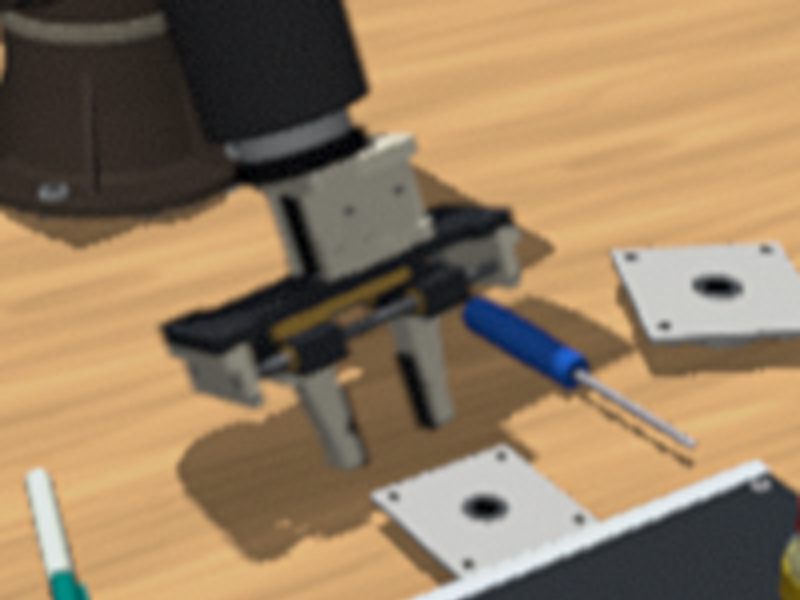

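```bash
cat > fk.py <<'E'
import numpy as np
from scipy.optimize import least_squares
D=np.array([(.3594,.0111,.19598,.64535,.18863),(.043,-.319,.3009,.3975,.2205),(.012,-.600,.4303,-.0218,.1191),(.285,-.573,.5093,-.0191,.0104),(.246,-.778,.4316,-.0219,-.0286),(.348,-.602,.5122,-.0189,-.0276)])
q2,q3,x,y,z=D.T; fp=q2-q3; o=np.zeros(6); i=np.ones(6)
r=np.sqrt(x**2+y**2-.192**2)
A=np.r_[np.c_[i,o,np.sin(q2),np.cos(fp),np.sin(fp)],np.c_[o,i,np.cos(q2),-np.sin(fp),np.cos(fp)]]
par,res,rk,sv=np.linalg.lstsq(A,np.r_[r,z],rcond=None)
if __name__=="__main__": print(par.round(4),res,rk,sv.round(3),(A@par-np.r_[r,z]).round(4))
E
python3 fk.py
python3 - <<'E'
from station import arm
s=arm.get_state();print(s["q"],s["eef_pos"],s["ee_rot"])
E
```

```text
[ 2.000e-04 -2.162e-01  6.014e-01  4.631e-01 -1.000e-04] [2.11280951e-06] 5 [4.206 3.433 0.506 0.466 0.237] [ 0.0005 -0.0009  0.0008  0.      0.0003 -0.0006 -0.      0.     -0.0001
  0.0001  0.     -0.    ]
[ 0.33008316  0.19320654 -0.86762501 -0.16538141 -0.13555273  1.45348436] [ 0.49984677 -0.01896182 -0.01673408] [-3.01129533 -0.35463892  0.02973401]
```

```bash
cat > fk.py <<'E'
import numpy as np
from scipy.optimize import least_squares
from scipy.spatial.transform import Rotation as Ro
E=lambda ax,a:Ro.from_euler(ax,a).as_matrix()
B=np.array([[0,0,1],[0,-1,0],[1,0,0.]]) # cols: tool x=zw,y=-yw,z=xw
S4=1
P0=np.array([0,.34-.2162,.34,.192,0,0,.6014,.463])
def fk(q,P=P0,s4=None):
    a1,d1,L6,off,e5,ez,L2,L3=P; s4=S4 if s4 is None else s4
    fp=q[1]-q[2]; F=E('z',q[0])@E('y',fp)
    Rw=F@E('x',s4*q[3])@E('y',-q[4])
    R=Rw@B@E('z',-(q[5]-np.pi/2))
    W=E('z',q[0])@np.array([a1+L2*np.sin(q[1])+L3*np.cos(fp),-off+ez,d1+L2*np.cos(q[1])-L3*np.sin(fp)])
    T=W+Rw@np.array([L6,-ez,e5])
    return T,R
D=[((1.564118,.359378,.011061,-.00033,-1.224108,-.288107),(.195985,.645346,.188633),(3.13994,-.00016,-.2949)),
((1.318,.043,-.319,0,-1.207,.286),(.3009,.3975,.2205),(-3.1401,-.0004,.0328)),
((.411,.012,-.6,0,-.961,1.194),(.4303,-.0218,.1191),(3.1409,.0015,.0336)),
((.348,.285,-.573,0,-.713,1.258),(.5093,-.0191,.0104),(3.1416,.0004,.0349)),
((.409,.246,-.778,0,-.548,1.197),(.4316,-.0219,-.0286),(3.1413,.0005,.0352)),
((.347,.348,-.602,0,-.62,1.259),(.5122,-.0189,-.0276),(-3.1415,-.001,.0352)),
((.33008316,.19320654,-.86762501,-.16538141,-.13555273,1.45348436),(.49984677,-.01896182,-.01673408),(-3.01129533,-.35463892,.02973401))]
def angerr(s4):
    for q,p,o in D: print(s4,np.degrees((Ro.from_matrix(fk(q,P0,s4)[1]).inv()*Ro.from_euler('xyz',o)).magnitude()).round(2),end=' ')
    print()
def fit():
    f=lambda P:np.r_[np.concatenate([fk(q,P)[0]-p for q,p,o in D])*1000,(P-P0)*.5]
    r=least_squares(f,P0);return r
if __name__=="__main__":
    angerr(1);angerr(-1)
    r=fit();print(r.x.round(4),r.fun.round(2))
E
python3 fk.py
```

```text
1 0.04 1 0.03 1 0.05 1 0.02 1 0.04 1 0.02 1 18.95 
-1 0.0 -1 0.03 -1 0.05 -1 0.02 -1 0.04 -1 0.02 -1 0.0 
[-0.026   0.1985  0.4143  0.189   0.0246 -0.1913  0.6015  0.466 ] [-2.56e+00  9.30e-01 -4.80e-01 -2.61e+00  1.67e+00 -3.10e-01 -5.70e-01
  2.94e+00 -1.19e+00 -7.20e-01  2.57e+00 -1.49e+00 -1.40e+00  2.40e+00
 -1.87e+00 -1.05e+00  2.79e+00 -1.76e+00  3.21e+00 -1.67e+01  7.10e+00
 -1.00e-02  4.00e-02  4.00e-02 -0.00e+00  1.00e-02 -1.00e-01  0.00e+00
  0.00e+00]
```

```bash
sed -i 's/^S4=1/S4=-1/' fk.py; python3 fk.py | tail -4
cat > plan.py <<'E'
from fk import *
P=fit().x
lo=np.array([-3.07,-1.43,-1.02,-3.03,-3.05,-3.03]);hi=np.array([3.07,2.12,1.25,1.67,0,3.03])
def ik(T,R,seed):
    w=.3
    f=lambda q:(lambda t,r:np.r_[(t-T)*10,(Ro.from_matrix(r.T@R)).as_rotvec()])(*fk(q,P))
    return least_squares(f,seed,bounds=(lo,hi))
if __name__=="__main__":
    rng=np.random.default_rng(0)
    for t in (20,25,30,35,40):
      for flip in (0,1):
        R=E('z',.035)@E('y',-np.radians(t))@E('x',np.pi)
        if flip: R=R@E('z',np.pi)
        a=R[:,2]
        C=np.array([.5237,-.019,.015])+.003*a   # tip corner
        b=R[:,0]*(1-2*flip); Tp=C-.010*b+.0368*a
        best=None;sols=[]
        for k in range(25):
            s=lo+(hi-lo)*rng.random(6); s[:3]=[.33,.3,-.6]
            r=ik(Tp,R,s)
            if r.cost<1e-6: sols.append(r.x.round(2))
        print(t,flip,Tp.round(4),np.unique(sols,axis=0) if sols else None)
E
python3 plan.py
```

```text
-1 0.0 -1 0.03 -1 0.05 -1 0.02 -1 0.04 -1 0.02 -1 0.0 
[ 0.0091  0.1731  0.3896  0.1918 -0.0087  0.1326  0.6016  0.4632] [ 0.03 -0.   -0.03 -0.1  -0.03  0.05  0.03  0.09 -0.06  0.12 -0.16  0.08
 -0.03 -0.11  0.02 -0.04  0.13 -0.06 -0.01  0.02  0.01  0.    0.02  0.02
 -0.   -0.    0.07  0.    0.  ]
20 0 [ 0.5279 -0.0189 -0.0258] None
20 1 [ 0.5279 -0.0189 -0.0258] None
25 0 [ 0.5315 -0.0187 -0.0253] None
25 1 [ 0.5315 -0.0187 -0.0253] None
30 0 [ 0.5349 -0.0186 -0.0245] None
30 1 [ 0.5349 -0.0186 -0.0245] None
35 0 [ 0.5383 -0.0185 -0.0233] [[-0.2   0.3  -0.8  -2.31 -0.18 -2.2 ]]
35 1 [ 0.5383 -0.0185 -0.0233] [[-0.2   0.3  -0.8  -2.31 -0.18  0.94]]
40 0 [ 0.5416 -0.0184 -0.0219] [[-0.3   0.37 -0.95 -2.64 -0.46 -1.76]]
40 1 [ 0.5416 -0.0184 -0.0219] [[-0.3   0.37 -0.95 -2.64 -0.46  1.38]]
```

```bash
cat > p2.py <<'E'
from plan import *
seed=np.array([.33,.3,-.75,-.1,-.25,1.3])
for yaw in (-.1,.035,.2):
  for t in (0,8,12,15,18,20,22,25):
    R=E('z',yaw)@E('y',-np.radians(t))@E('x',np.pi);a=R[:,2];b=R[:,0]
    C=np.array([.5237,-.019,.015])+.003*a; Tp=C-.010*b+.0368*a
    r=ik(Tp,R,seed); e=fk(r.x,P)
    print(yaw,t,Tp.round(4),r.x.round(3),"err mm",((e[0]-Tp)*1000).round(1),"deg",np.degrees(Ro.from_matrix(e[1].T@R).magnitude()).round(2))
E
python3 p2.py
```

```text
-0.1 0 [ 0.5137 -0.018  -0.0248] [ 0.347  0.346 -0.596  0.    -0.63   1.123] err mm [-0.  0.  0.] deg 0.0
-0.1 8 [ 0.5194 -0.0186 -0.0258] [ 0.395  0.289 -0.753  0.166 -0.411  0.927] err mm [-0.  0.  0.] deg 0.0
-0.1 12 [ 0.5222 -0.0188 -0.026 ] [ 0.409  0.264 -0.864  0.379 -0.278  0.706] err mm [-0.  0. -0.] deg 0.0
-0.1 15 [ 0.5243 -0.0191 -0.026 ] [ 0.336  0.247 -0.998  0.902 -0.14   0.251] err mm [-0.  0. -0.] deg 0.0
-0.1 18 [ 0.5265 -0.0193 -0.0259] [ 0.283  0.246 -1.02   1.097 -0.111  0.106] err mm [ 0.4 -0.   0.6] deg 2.42
-0.1 20 [ 0.5279 -0.0194 -0.0258] [ 0.275  0.246 -1.02   1.122 -0.108  0.089] err mm [ 0.8 -0.   1.1] deg 4.26
-0.1 22 [ 0.5293 -0.0196 -0.0256] [ 0.267  0.247 -1.02   1.15  -0.106  0.069] err mm [ 1.1 -0.1  1.6] deg 6.1
-0.1 25 [ 0.5314 -0.0198 -0.0253] [ 0.254  0.248 -1.02   1.199 -0.105  0.032] err mm [ 1.7 -0.1  2.2] deg 8.85
0.035 0 [ 0.5137 -0.0193 -0.0248] [ 0.345  0.346 -0.596  0.    -0.63   1.261] err mm [-0.  0.  0.] deg 0.0
0.035 8 [ 0.5193 -0.0192 -0.0258] [ 0.379  0.289 -0.739  0.117 -0.413  1.122] err mm [-0.  0. -0.] deg 0.0
0.035 12 [ 0.5222
[... 801 characters left out ...]
.718  0.053 -0.424  1.366] err mm [0. 0. 0.] deg 0.0
0.2 12 [ 0.5222 -0.0193 -0.026 ] [ 0.367  0.269 -0.79   0.114 -0.308  1.298] err mm [0. 0. 0.] deg 0.0
0.2 15 [ 0.5243 -0.0189 -0.026 ] [ 0.371  0.255 -0.86   0.22  -0.203  1.19 ] err mm [-0.  0. -0.] deg 0.0
0.2 18 [ 0.5264 -0.0184 -0.0259] [ 0.328  0.243 -0.974  0.578 -0.057  0.871] err mm [ 0.  -0.   0.1] deg 0.59
0.2 20 [ 0.5278 -0.0182 -0.0258] [ 0.338  0.244 -0.949  0.395 -0.049  1.046] err mm [ 0.1 -0.2  0.3] deg 1.79
0.2 22 [ 0.5292 -0.0179 -0.0256] [ 0.34   0.245 -0.924  0.201 -0.033  1.24 ] err mm [ 0.2 -0.3  0.2] deg 2.68
0.2 25 [ 0.5313 -0.0175 -0.0253] [ 0.331  0.246 -0.884 -0.122 -0.     1.574] err mm [ 0.1 -0.4 -0.1] deg 3.2
```

```bash
python3 -m inch '0.5 0 0 0 0 -0.143 0;0.5 0 0 0 0 -0.3 0;0.5 0 0 0 0 -0.3 0;0.5 0 0 0 0 -0.3 0'
python3 - <<'E'
from station import arm
from h import *
s=arm.get_state();st(s)
R=Ro.from_euler('z',.035)*Ro.from_euler('y',-np.radians(12))*Ro.from_euler('x',np.pi)
delta(s,(.503,-.019,-.028),R.as_euler('xyz')); print(R.as_euler('xyz'))
E
```

```text
t: 8.6
eef_pos: [0.5068, -0.0217, -0.0149]
ee_rot: [-3.029, -0.046, 0.077]
force: [-1.3, -0.3, -0.7]
width: 0.0437
t 8.6 q [ 0.25   0.311 -0.556 -0.172 -0.647  1.535] p [ 0.5068 -0.0217 -0.0149] rpy [-3.029  -0.0458  0.0773] F [-1.3 -0.3 -0.7] w 0.0437
shift [-0.0138 -0.0052  0.0439] turn [-0.1124  0.1583  0.0313]
[ 3.14159265 -0.20943951  0.035     ]
```

```bash
python3 -m inch '0.5 -0.014 -0.005 0.0 -0.112 0.1 0.031;0.5 -0.014 -0.005 0.02 -0.112 0.158 0.031;0.5 -0.014 -0.005 0.044 -0.112 0.158 0.031;0.5 -0.014 -0.005 0.044 -0.112 0.158 0.031;0.5 -0.014 -0.005 0.044 -0.112 0.158 0.031'
python3 - <<'E'
from station import arm
from h import *
s=arm.get_state();st(s)
R=Ro.from_euler('z',.035)*Ro.from_euler('y',-np.radians(12))*Ro.from_euler('x',np.pi)
delta(s,(.5228,-.019,-.029),R.as_euler('xyz'))
f=arm.grab_frame("scene");cv2.imwrite("pics/s7.png",cv2.resize(f["img"][90:240,220:400,::-1],None,fx=4,fy=4,interpolation=cv2.INTER_CUBIC)[:600])
E
```

```text
t: 9.1
eef_pos: [0.4971, -0.0192, -0.0291]
ee_rot: [-3.14, -0.206, 0.037]
force: [-0.2, -1.0, 0.8]
width: 0.0439
t 9.1 q [ 0.39   0.233 -0.971  0.387 -0.185  0.844] p [ 0.4971 -0.0192 -0.0291] rpy [-3.1404 -0.2062  0.0368] F [-0.2 -1.   0.8] w 0.0439
shift [0.084  0.0027 0.0174] turn [-0.0015  0.0031  0.0017]
```

View pics/s7.png

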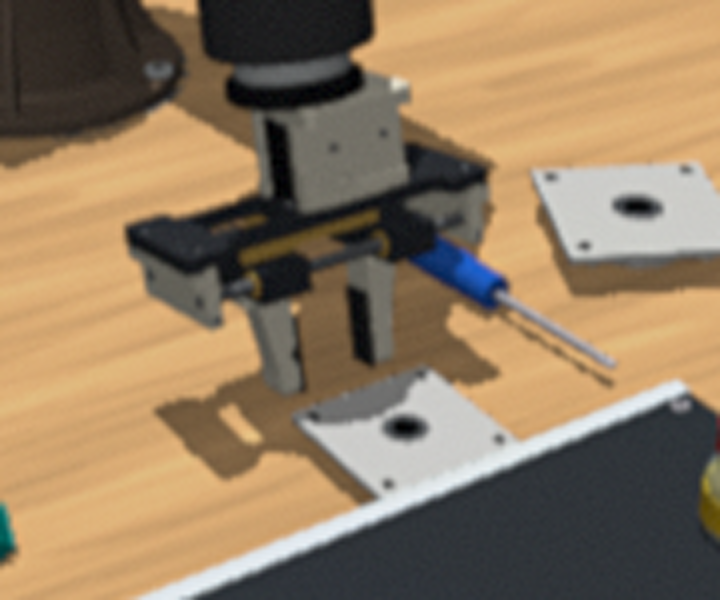

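```bash
python3 -m inch '0.5 0.03 0 0.006 0 0 0;0.5 0.06 0 0.012 0 0 0;0.5 0.084 0.0 0.017 0 0 0;0.5 0.084 0.0 0.017 0 0 0';python3 -m inch '0.5 0.007 0 0.001 0 0 0;0.5 0.007 0 0.001 0 0 0'
```

```text
t: 9.55
eef_pos: [0.5234, -0.0193, -0.0293]
ee_rot: [3.141, -0.203, 0.034]
force: [-7.1, 1.4, 1.5]
width: 0.0442
t: 9.75
eef_pos: [0.5237, -0.0199, -0.0297]
ee_rot: [3.14, -0.201, 0.034]
force: [-13.1, 3.2, 4.1]
width: 0.044
```

```bash
python3 -m inch '0.5 0.002 0 -0.01 0 0 0;0.5 0.005 0 -0.026 0 0 0;0.5 0.009 0 -0.038 0 0 0;0.5 0.0125 0 -0.051 0 0 0;0.5 0.0125 0 -0.051 0 0 0'
python3 - <<'E'
from station import arm
from h import *
s=arm.get_state();st(s)
f=arm.grab_frame("scene");cv2.imwrite("pics/s8.png",cv2.resize(f["img"][90:240,220:400,::-1],None,fx=4,fy=4,interpolation=cv2.INTER_CUBIC)[:600])
E
```

```text
t: 10.25
eef_pos: [0.5244, -0.0198, -0.0137]
ee_rot: [3.141, -0.202, 0.033]
force: [-10.7, 1.3, 0.4]
width: 0.0438
t 10.25 q [ 0.385  0.244 -0.843  0.236 -0.302  1.   ] p [ 0.5244 -0.0198 -0.0137] rpy [ 3.141  -0.2016  0.0334] F [-10.7   1.3   0.4] w 0.0438
```

View pics/s8.png

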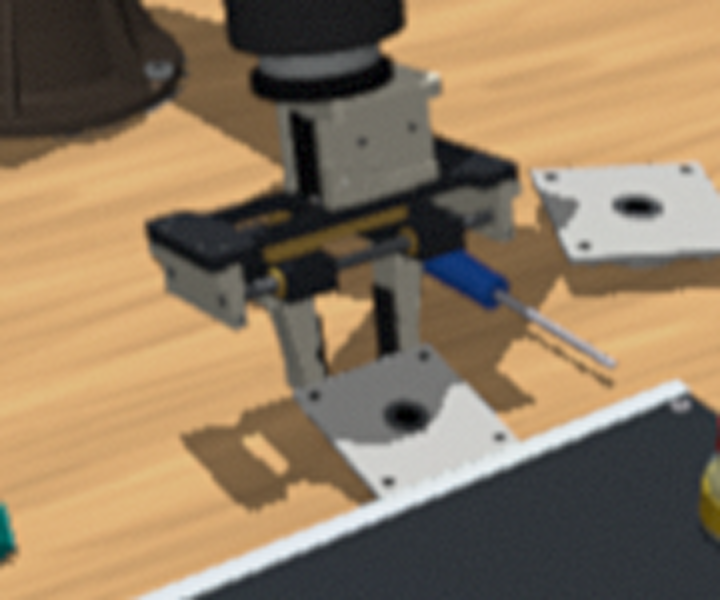

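```bash
python3 -m inch '0.5 0.005 0 -0.012 0 0 0;0.5 0.01 0 -0.025 0 0 0;0.5 0.016 0 -0.037 0 0 0;0.5 0.022 0 -0.048 0 0 0;0.5 0.029 0 -0.059 0 0 0;0.5 0.036 0 -0.07 0 0 0;0.5 0.036 0 -0.07 0 0 0'
python3 - <<'E'
from station import arm
from h import *
s=arm.get_state();st(s)
f=arm.grab_frame("scene");cv2.imwrite("pics/s9.png",cv2.resize(f["img"][90:240,220:400,::-1],None,fx=4,fy=4,interpolation=cv2.INTER_CUBIC)[:600])
E
```

```text
t: 11.0
eef_pos: [0.5308, -0.0194, 0.0091]
ee_rot: [3.141, -0.202, 0.033]
force: [-10.8, 0.6, 2.7]
width: 0.0439
t 11.0 q [ 0.385  0.212 -0.788  0.184 -0.387  1.055] p [ 0.5308 -0.0194  0.0091] rpy [ 3.1413 -0.2016  0.0332] F [-10.8   0.6   2.7] w 0.0439
```

View pics/s9.png

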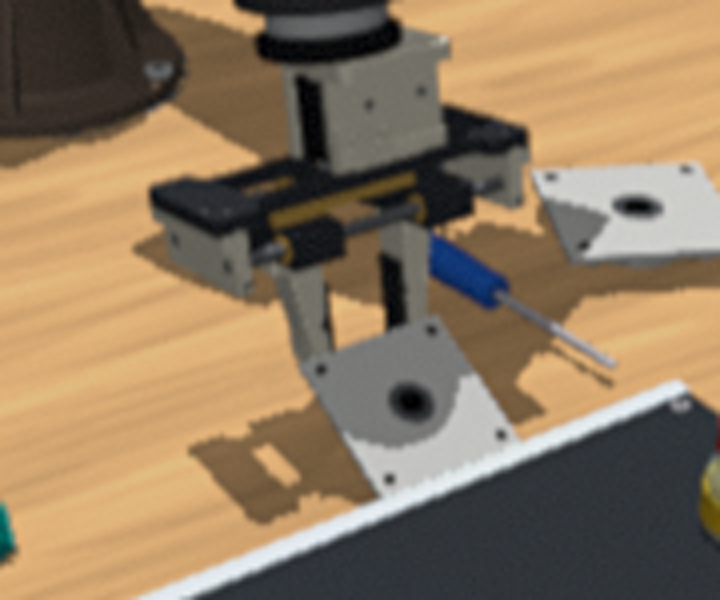

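```bash
python3 -m inch '0.5 0.008 0 -0.011 0 0 0;0.5 0.016 0 -0.021 0 0 0;0.5 0.025 0 -0.031 0 0 0;0.5 0.033 0 -0.041 0 0 0;0.5 0.043 0 -0.05 0 0 0;0.5 0.052 0 -0.059 0 0 0;0.5 0.062 0 -0.067 0 0 0;0.5 0.072 0 -0.075 0 0 0;0.5 0.072 0 -0.075 0 0 0'
python3 - <<'E'
from station import arm
from h import *
s=arm.get_state();st(s)
f=arm.grab_frame("scene");cv2.imwrite("pics/s10.png",cv2.resize(f["img"][90:240,220:400,::-1],None,fx=4,fy=4,interpolation=cv2.INTER_CUBIC)[:600]);np.savez("/tmp/s10.npz",**f)
E
```

```text
t: 11.95
eef_pos: [0.5517, -0.0171, 0.0373]
ee_rot: [-3.14, -0.209, 0.035]
force: [-1.6, -0.6, 0.6]
width: 0.0438
t 11.95 q [ 0.375  0.194 -0.707  0.148 -0.477  1.107] p [ 0.5517 -0.0171  0.0373] rpy [-3.1401 -0.2086  0.035 ] F [-1.6 -0.6  0.6] w 0.0438
```

View pics/s10.png

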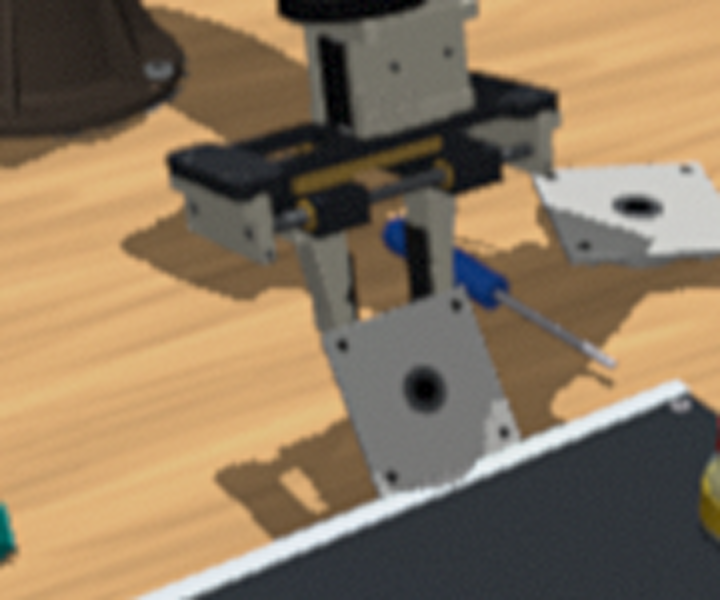

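```bash
cat >> h.py <<'E'
def plate(f,uvs):
    pts=np.array([at_r(f,u,v) for u,v in uvs])
    return pts
def fitplane(f,poly):
    m=np.zeros(f["range_z"].shape,np.uint8);cv2.fillPoly(m,[np.int32(poly)],1)
    v,u=np.nonzero(m&(f["range_z"]>0));E=f["extrinsics"];r=f["range_z"][v,u]
    c=np.c_[(u-f["cx"])/f["fx"]*r,-(v-f["cy"])/f["fy"]*r,-r];p=(c-E[:3,3])@E[:3,:3]
    m=p.mean(0);n=np.linalg.svd(p-m)[2][2];n*=np.sign(n[0]);return m,n
E
python3 - <<'E'
from h import *
f=load("s10");S=lambda x,y:(220+x/4-.375,90+y/4-.375)
m,n=fitplane(f,[S(345,350),S(450,315),S(500,425),S(395,470)]);print(m,n,np.degrees(np.arctan2(n[0],n[2])))
def onp(u,v):
    o,d=ray(f,u,v);return o+d*(n@(m-o))/(n@d)
for p in [(325,335),(462,290),(522,435),(380,495)]: print(onp(*S(*p)).round(4))
E
```

```text
[ 0.58590929 -0.02088537  0.05379888] [0.75583928 0.0282606  0.65414702] 49.125193277094134
[ 0.5595 -0.0627  0.0861]
[0.5571 0.0236 0.0852]
[0.6118 0.0288 0.0218]
[ 0.6161 -0.0636  0.0208]
```

```bash
python3 -m inch '0.5 0.027 0 -0.015 0 0 0;0.5 0.054 0 -0.031 0 0 0;0.5 0.066 0 -0.035 0 0 0;0.5 0.078 0 -0.039 0 0 0;0.5 0.091 0 -0.042 0 0 0;0.5 0.104 0 -0.045 0 0 0;0.5 0.117 0 -0.047 0 0 0;0.5 0.129 0 -0.048 0 0 0;0.5 0.129 0 -0.048 0 0 0'
python3 - <<'E'
from station import arm
from h import *
s=arm.get_state();st(s)
f=arm.grab_frame("scene");cv2.imwrite("pics/s11.png",cv2.resize(f["img"][90:240,220:400,::-1],None,fx=4,fy=4,interpolation=cv2.INTER_CUBIC)[:600]);np.savez("/tmp/s11.npz",**f)
E
```

```text
t: 12.9
eef_pos: [0.5861, -0.0161, 0.0588]
ee_rot: [-3.141, -0.207, 0.035]
force: [-0.2, -0.5, 0.6]
width: 0.044
t 12.9 q [ 0.351  0.216 -0.599  0.119 -0.562  1.161] p [ 0.5861 -0.0161  0.0588] rpy [-3.1406 -0.2074  0.0351] F [-0.2 -0.5  0.6] w 0.044
```

View pics/s11.png

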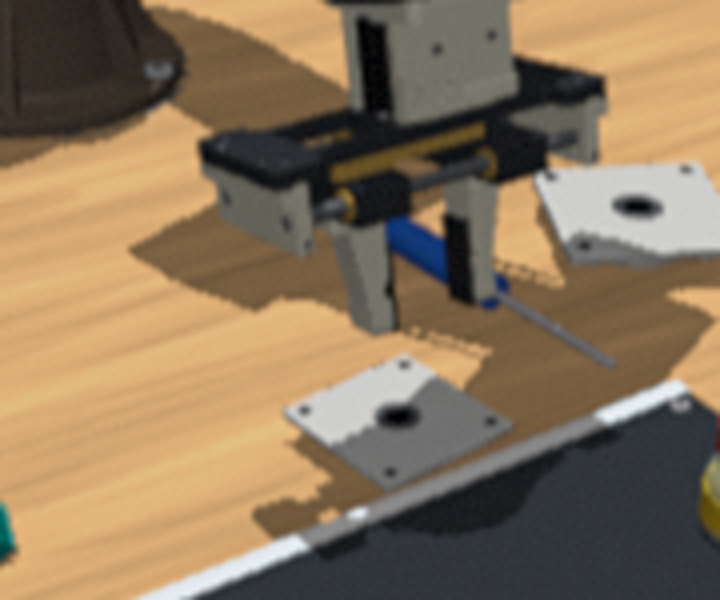

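Run:
```python
from station import arm
from h import *
s=arm.get_state()
R=Ro.from_euler('z',.035)*Ro.from_euler('y',-np.radians(12))*Ro.from_euler('x',np.pi)
delta(s,(.495,-.019,.04),R.as_euler('xyz'))
```

```text
shift [-0.3086 -0.0013 -0.0015] turn [-0.0009  0.0023  0.    ]
```

```bash
python3 -m inch '0.26 -0.1 0 0 0 0 0;0.26 -0.2 0 0 0 0 0;0.26 -0.3 0 0 0 0 0;0.26 -0.3 0 0 0 0 0;0.26 -0.3 0 0 0 0 0'
python3 - <<'E'
from station import arm
from h import *
s=arm.get_state();st(s)
f=arm.grab_frame("wrist");cv2.imwrite("pics/w12.png",f["img"][:,:,::-1]);np.savez("/tmp/w12.npz",**f)
E
```

```text
t: 13.45
eef_pos: [0.4972, -0.0192, 0.0404]
ee_rot: [-3.141, -0.208, 0.036]
force: [0.9, 0.5, 0.5]
width: 0.0641
t 13.45 q [ 0.421  0.102 -0.824  0.174 -0.457  1.037] p [ 0.4972 -0.0192  0.0404] rpy [-3.1406 -0.2075  0.0359] F [0.9 0.5 0.5] w 0.0641
```

View pics/w12.png

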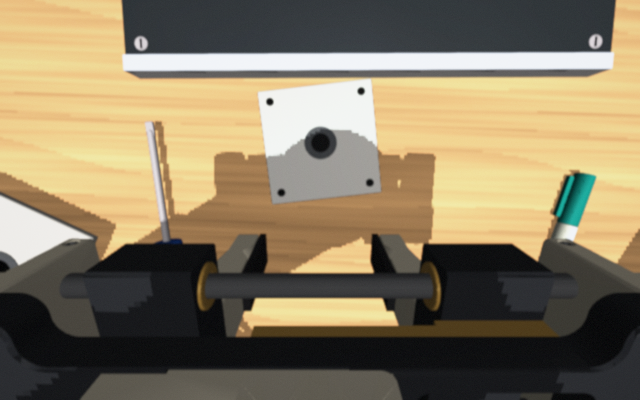

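Run:
```python
from h import *
f=load("w12");s=dict(eef_pos=np.array([.4972,-.0192,.0404]),ee_rot=np.array([-3.1406,-.2075,.0359]))
P=[w_z(f,s,*p,.02) for p in [(259,93),(370,79),(381,190),(273,203)]];print(np.round(P,4),np.mean(P,0))
for p in [(125,70),(612,67)]: print(w_z(f,s,*p,.02).round(4))
```

```text
[[ 0.5967  0.0318  0.02  ]
 [ 0.6105 -0.055   0.02  ]
 [ 0.5238 -0.0686  0.02  ]
 [ 0.51    0.019   0.02  ]] [ 0.56026083 -0.01821224  0.02      ]
[0.6104 0.1367 0.02  ]
[ 0.6263 -0.243   0.02  ]
```

```bash
python3 -m inch '0.26 -0.02 0 0.1 0 0 0;0.26 -0.048 0 0.2 0 0 0;0.26 -0.048 0 0.226 0 0 0;0.26 -0.048 0 0.226 0 0 0;0.26 -0.03 0 0.23 0 0 0;0.26 -0.01 0 0.234 0 0 0;0.26 0.01 0 0.238 0 0 0;0.26 0.025 0 0.241 0 0 0;0.26 0.037 0 0.244 0 0 0;0.26 0.037 0 0.244 0 0 0'
python3 - <<'E'
from station import arm
from h import *
s=arm.get_state();st(s)
f=arm.grab_frame("wrist");cv2.imwrite("pics/w13.png",f["img"][:,:,::-1]);np.savez("/tmp/w13.npz",**f)
R=Ro.from_euler('z',.038)*Ro.from_euler('y',-np.radians(12))*Ro.from_euler('x',np.pi)
delta(s,(.5228,-.019,-.029),R.as_euler('xyz'))
E
```

```text
t: 14.5
eef_pos: [0.5235, -0.0184, -0.0292]
ee_rot: [-3.141, -0.207, 0.035]
force: [-0.9, -0.8, 0.8]
width: 0.0649
t 14.5 q [ 0.38   0.27  -0.891  0.312 -0.226  0.929] p [ 0.5235 -0.0184 -0.0292] rpy [-3.1408 -0.2067  0.0349] F [-0.9 -0.8  0.8] w 0.0649
shift [-0.0021  0.0019 -0.0012] turn [-0.0001  0.0026 -0.0029]
```

View pics/w13.png

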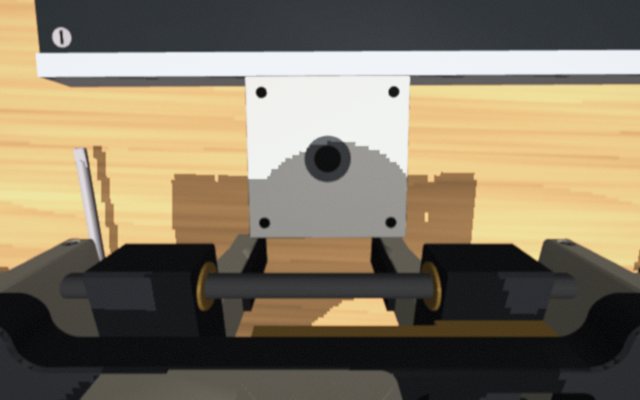

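Run:
```python
from h import *
f=load("w13");s=dict(eef_pos=np.array([.5235,-.0184,-.0292]),ee_rot=np.array([-3.1408,-.2067,.0349]))
P=[w_z(f,s,*p,.02) for p in [(246,77),(409,76),(406,236),(250,237)]];print(np.round(P,4),np.mean(P,0))
R=Ro.from_euler('xyz',s["ee_rot"])
print([(R.inv().apply(p-s["eef_pos"])).round(4) for p in P])
```

```text
[[ 0.6134  0.0247  0.02  ]
 [ 0.6171 -0.0639  0.02  ]
 [ 0.5285 -0.0682  0.02  ]
 [ 0.5247  0.0216  0.02  ]] [ 0.57092995 -0.02144481  0.02      ]
[array([ 0.0996, -0.04  , -0.0294]), array([ 0.1001,  0.0487, -0.0293]), array([ 0.0133,  0.0499, -0.0475]), array([ 0.0126, -0.0399, -0.0476])]
```

```bash
python3 -m inch '0.26 -0.01 0.008 -0.002 0 0 0;0.26 -0.01 0.016 -0.002 0 0 0;0.26 0.0 0.016 0 0 0 0;0.26 0.007 0.016 0.001 0 0 0;0.26 0.007 0.016 0.001 0 0 0'; python3 -m inch '0.26 0.005 0 0.001 0 0 0;0.26 0.005 0 0.001 0 0 0'
```

```text
t: 15.05
eef_pos: [0.5238, -0.024, -0.0298]
ee_rot: [3.141, -0.204, 0.035]
force: [-6.6, 1.4, 3.0]
width: 0.0648
t: 15.25
eef_pos: [0.5239, -0.0244, -0.0303]
ee_rot: [3.14, -0.202, 0.035]
force: [-10.4, 2.9, 3.4]
width: 0.0648
```

```bash
python3 -m inch '0.26 0.002 0 -0.012 0 0 0;0.26 0.005 0 -0.026 0 0 0;0.26 0.009 0 -0.038 0 0 0;0.26 0.0125 0 -0.051 0 0 0;0.26 0.017 0 -0.063 0 0 0;0.26 0.022 0 -0.075 0 0 0;0.26 0.028 0 -0.087 0 0 0;0.26 0.034 0 -0.099 0 0 0;0.26 0.041 0 -0.11 0 0 0;0.26 0.047 0 -0.121 0 0 0;0.26 0.047 0 -0.121 0 0 0'
python3 - <<'E'
from station import arm
from h import *
s=arm.get_state();st(s)
f=arm.grab_frame("scene");cv2.imwrite("pics/s14.png",cv2.resize(f["img"][90:240,220:400,::-1],None,fx=4,fy=4,interpolation=cv2.INTER_CUBIC)[:600]);np.savez("/tmp/s14.npz",**f)
E
```

```text
t: 16.35
eef_pos: [0.531, -0.0239, 0.0086]
ee_rot: [3.141, -0.203, 0.034]
force: [-8.3, 1.2, 1.9]
width: 0.0648
t 16.35 q [ 0.375  0.213 -0.788  0.181 -0.384  1.068] p [ 0.531  -0.0239  0.0086] rpy [ 3.1412 -0.2026  0.0343] F [-8.3  1.2  1.9] w 0.0648
```

View pics/s14.png

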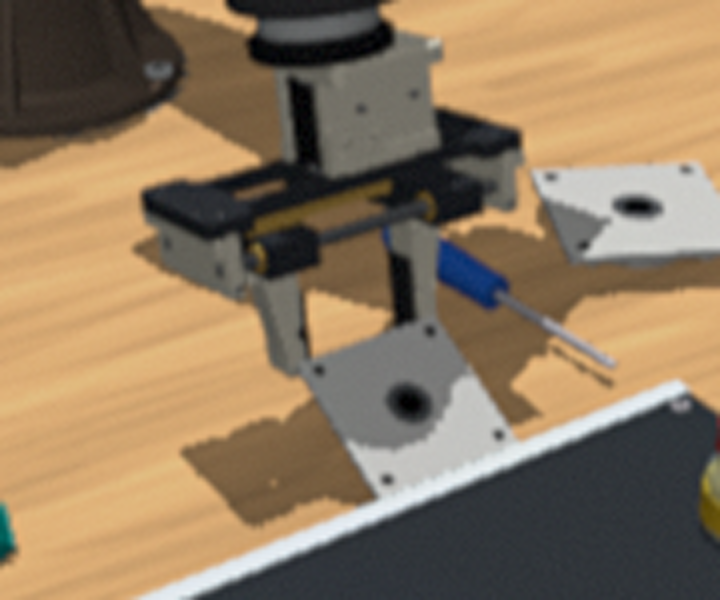

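```bash
python3 -m inch '0.26 0.0065 0 0.001 0 0 0;0.26 0.013 0 0.002 0 0 0;0.26 0.0195 0 0.003 0 0 0;0.26 0.026 0 0.004 0 0 0;0.26 0.026 0 0.004 0 0 0'
python3 - <<'E'
from station import arm
from h import *
s=arm.get_state();st(s)
f=arm.grab_frame("scene");cv2.imwrite("pics/s15.png",cv2.resize(f["img"][90:240,220:400,::-1],None,fx=4,fy=4,interpolation=cv2.INTER_CUBIC)[:600]);np.savez("/tmp/s15.npz",**f)
E
```

```text
t: 16.9
eef_pos: [0.5301, -0.0254, 0.0052]
ee_rot: [3.138, -0.189, 0.034]
force: [-34.9, 15.5, 13.3]
width: 0.0649
t 16.9 q [ 0.372  0.224 -0.776  0.17  -0.399  1.082] p [ 0.5301 -0.0254  0.0052] rpy [ 3.138  -0.189   0.0341] F [-34.9  15.5  13.3] w 0.0649
```

View pics/s15.png

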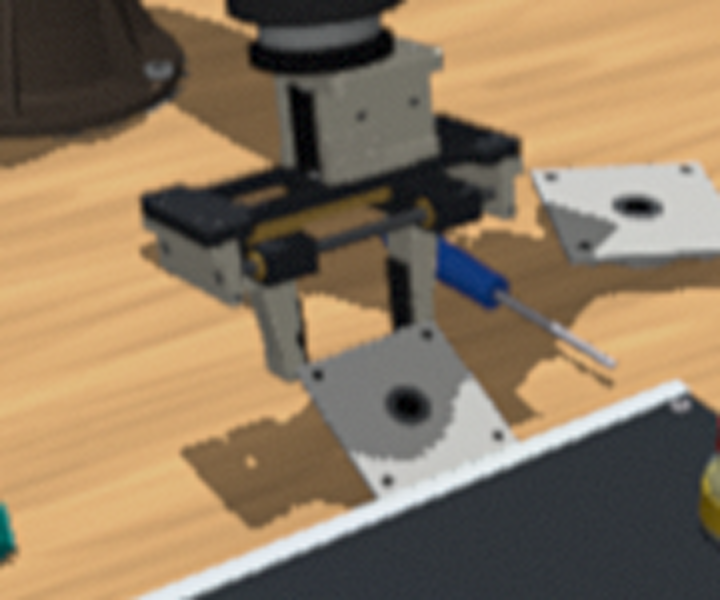

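```bash
cat > p3.py <<'E'
from plan import *
seed=np.array([.37,.22,-.78,.17,-.39,1.08])
for name,Ew in (("th25",(.532,-.024,.0535)),("low30",(.536,-.024,.050)),("low45",(.548,-.024,.0636)),("low60",(.5647,-.024,.078)),("low80",(.5935,-.024,.0886))):
  for t in (18,22,26,30,35,40):
    R=E('z',.036)@E('y',-np.radians(t))@E('x',np.pi);a=R[:,2];b=R[:,0]
    C=np.array(Ew)+.007*a; Tp=C-.010*b+.0368*a
    r=ik(Tp,R,seed); e=fk(r.x,P)
    print(name,t,Tp.round(4),r.x.round(3),"err mm",((e[0]-Tp)*1000).round(1),"deg",np.degrees(Ro.from_matrix(e[1].T@R).magnitude()).round(2))
E
python3 p3.py
```

```text
th25 18 [ 0.536  -0.0239  0.0088] [ 0.368  0.18  -0.934  0.567 -0.188  0.695] err mm [-0.  0. -0.] deg 0.0
th25 22 [ 0.5391 -0.0237  0.0091] [ 0.25   0.174 -1.02   1.053 -0.071  0.318] err mm [ 0.2 -0.1  0.6] deg 2.24
th25 26 [ 0.5422 -0.0236  0.0097] [ 0.226  0.174 -1.02   1.063 -0.04   0.331] err mm [ 0.4 -0.3  1.6] deg 5.82
th25 30 [ 0.5452 -0.0235  0.0106] [ 0.283  0.179 -0.83  -0.434 -0.     1.794] err mm [ 0.2 -1.2 -1. ] deg 7.61
th25 35 [ 0.5489 -0.0234  0.0119] [ 0.069  0.192 -0.713 -1.488 -0.     3.03 ] err mm [-0.2 -0.2 -1. ] deg 3.34
th25 40 [ 0.5525 -0.0233  0.0135] [ 0.069  0.19  -0.709 -1.488 -0.     3.03 ] err mm [ 0.1 -0.2  0.4] deg 1.91
low30 18 [ 0.54   -0.0239  0.0053] [ 0.358  0.192 -0.935  0.598 -0.175  0.672] err mm [-0.  0. -0.] deg 0.0
low30 22 [ 0.5431 -0.0237  0.0056] [ 0.219  0.188 -1.02   1.152 -0.057  0.247] err mm [ 0.3 -0.1  0.7] deg 2.41
low30 26 [ 0.5462 -0.0236  0.0062] [ 0.288  0.187 -0.977  0.703 -0.05   0.635] err mm [ 0.4 -0.5  1.3] deg 6.05
low30 30 [ 0.5492 -0.0235  0.0071] [ 0.269  0.193 -0.807 -0.521 -0.     1.892] err mm [ 0.1 -1.1 -1.1] deg
[... 1510 characters left out ...]
   3.03 ] err mm [-0.1 -0.2 -0.4] deg 1.82
low80 18 [ 0.5975 -0.0239  0.0439] [ 0.348  0.212 -0.699  0.264 -0.372  1.026] err mm [-0.  0.  0.] deg 0.0
low80 22 [ 0.6006 -0.0237  0.0442] [ 0.338  0.191 -0.816  0.524 -0.225  0.776] err mm [-0.  0. -0.] deg 0.0
low80 26 [ 0.6037 -0.0236  0.0448] [ 0.059  0.191 -0.948  1.67  -0.011 -0.12 ] err mm [0.1 0.  0.3] deg 1.19
low80 30 [ 0.6067 -0.0235  0.0457] [ 0.063  0.192 -0.944  1.67  -0.019 -0.124] err mm [0.3 0.  1.4] deg 4.95
low80 35 [ 0.6104 -0.0234  0.047 ] [ 0.237  0.188 -0.716 -0.558 -0.     1.967] err mm [ 0.1 -1.2 -1.1] deg 7.55
low80 40 [ 0.614  -0.0233  0.0486] [ 0.063  0.199 -0.623 -1.482 -0.     3.03 ] err mm [-0.2 -0.2 -0.8] deg 3.09
```

```bash
python3 -m inch '0.26 -0.004 0 -0.006 0 0 0;0.26 -0.004 0 -0.013 0 0 0;0.26 0.0 0 -0.024 0 0 0;0.26 0.008 0 -0.034 0 0 0;0.26 0.017 0 -0.044 0 0 0;0.26 0.017 0 -0.044 0 0 0'
python3 - <<'E'
from station import arm
from h import *
s=arm.get_state();st(s)
f=arm.grab_frame("scene");cv2.imwrite("pics/s16.png",cv2.resize(f["img"][90:240,220:400,::-1],None,fx=4,fy=4,interpolation=cv2.INTER_CUBIC)[:600]);np.savez("/tmp/s16.npz",**f)
S=lambda x,y:(220+x/4-.375,90+y/4-.375)
m,n=fitplane(f,[S(335,375),S(430,340),S(500,425),S(395,465)]);print(m,n,np.degrees(np.arctan2(n[0],n[2])))
E
```

```text
t: 17.55
eef_pos: [0.5424, -0.023, 0.0236]
ee_rot: [-3.141, -0.205, 0.035]
force: [-4.8, -0.4, 1.9]
width: 0.0647
t 17.55 q [ 0.369  0.204 -0.741  0.158 -0.437  1.1  ] p [ 0.5424 -0.023   0.0236] rpy [-3.1413 -0.2049  0.0348] F [-4.8 -0.4  1.9] w 0.0647
[ 0.58321374 -0.02241453  0.04621495] [0.63308985 0.02653795 0.77362328] 39.29496719585393
```

View pics/s16.png

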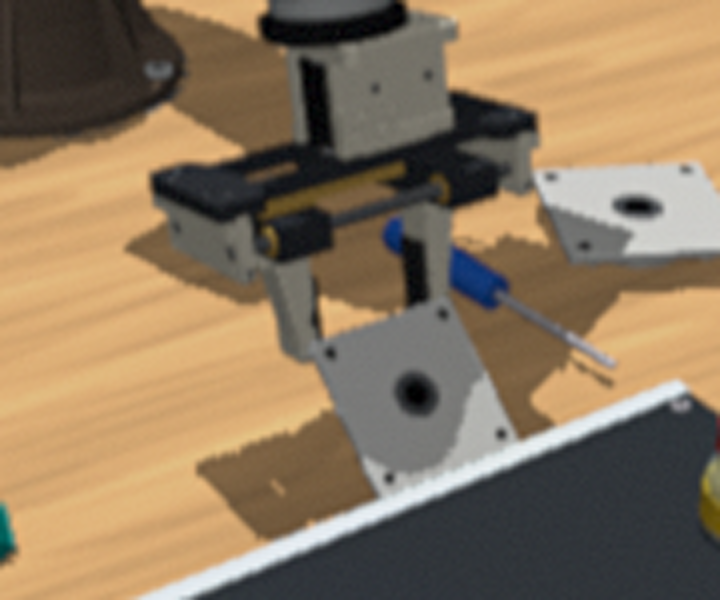

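```bash
python3 -m inch '0.26 0.007 0 -0.005 0 0 0;0.26 0.015 0 -0.01 0 0 0;0.26 0.023 0 -0.015 0 0 0;0.26 0.031 0 -0.019 0 0 0;0.26 0.039 0 -0.022 0 0 0;0.26 0.046 0 -0.024 0 0 0;0.26 0.046 0 -0.024 0 0 0'
python3 - <<'E'
from station import arm
from h import *
s=arm.get_state();st(s)
f=arm.grab_frame("scene");cv2.imwrite("pics/s17.png",cv2.resize(f["img"][90:240,220:400,::-1],None,fx=4,fy=4,interpolation=cv2.INTER_CUBIC)[:600]);np.savez("/tmp/s17.npz",**f)
S=lambda x,y:(220+x/4-.375,90+y/4-.375)
m,n=fitplane(f,[S(345,355),S(440,320),S(500,425),S(395,465)]);print(m,n,np.degrees(np.arctan2(n[0],n[2])))
E
```

```text
t: 18.3
eef_pos: [0.5564, -0.0218, 0.0339]
ee_rot: [-3.14, -0.208, 0.035]
force: [-1.2, 0.2, -0.2]
width: 0.0648
t 18.3 q [ 0.361  0.207 -0.698  0.143 -0.473  1.124] p [ 0.5564 -0.0218  0.0339] rpy [-3.1405 -0.2078  0.0352] F [-1.2  0.2 -0.2] w 0.0648
[ 0.58773628 -0.02325073  0.05537532] [0.78636847 0.03264622 0.61689453] 51.886335961772296
```

View pics/s17.png

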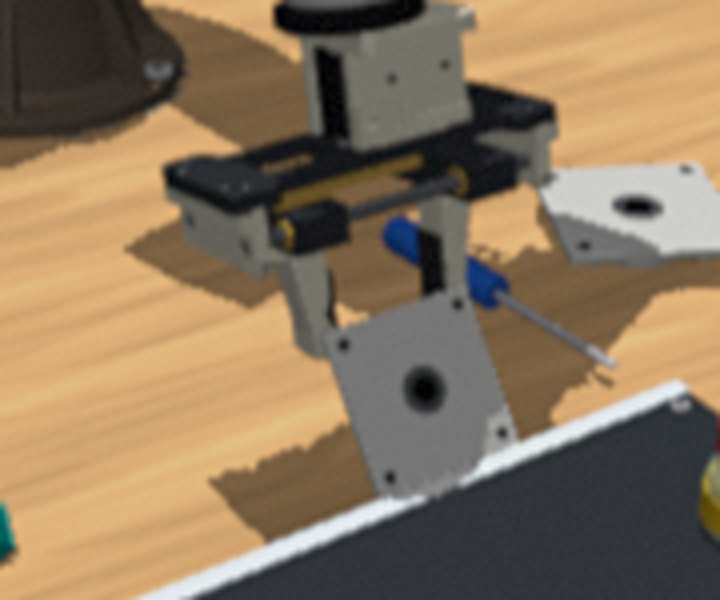

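```bash
python3 -m inch '0.26 0.009 0 -0.003 0 0 0;0.26 0.018 0 -0.005 0 0 0;0.26 0.027 0 -0.006 0 0 0;0.26 0.036 0 -0.007 0 0 0;0.26 0.045 0 -0.007 0 0 0;0.26 0.054 0 -0.007 0 0 0;0.26 0.054 0 -0.007 0 0 0'
python3 - <<'E'
from station import arm
from h import *
s=arm.get_state();st(s)
f=arm.grab_frame("scene");cv2.imwrite("pics/s18.png",cv2.resize(f["img"][90:240,220:400,::-1],None,fx=4,fy=4,interpolation=cv2.INTER_CUBIC)[:600]);np.savez("/tmp/s18.npz",**f)
S=lambda x,y:(220+x/4-.375,90+y/4-.375)
m,n=fitplane(f,[S(355,355),S(450,320),S(500,425),S(395,465)]);print(m,n,np.degrees(np.arctan2(n[0],n[2])))
E
```

```text
t: 19.05
eef_pos: [0.5717, -0.0214, 0.0391]
ee_rot: [-3.141, -0.207, 0.035]
force: [-0.6, 0.6, 0.1]
width: 0.0649
t 19.05 q [ 0.35   0.222 -0.655  0.132 -0.499  1.146] p [ 0.5717 -0.0214  0.0391] rpy [-3.1406 -0.2074  0.0351] F [-0.6  0.6  0.1] w 0.0649
[ 0.59526454 -0.02457958  0.06019282] [0.89266281 0.03121872 0.44964263] 63.26517602535177
```

View pics/s18.png

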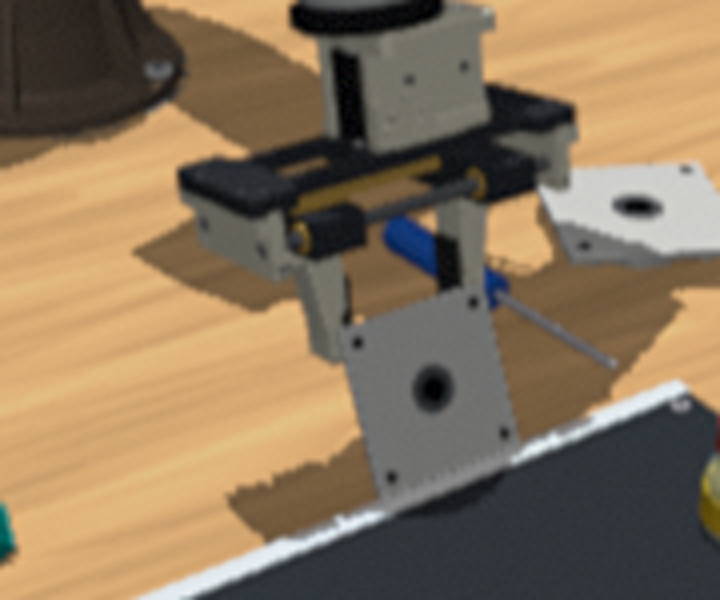

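```bash
python3 -m inch '0.26 0.01 0 0.002 0 0 0;0.26 0.02 0 0.004 0 0 0;0.26 0.03 0 0.006 0 0 0;0.26 0.04 0 0.008 0 0 0;0.26 0.05 0 0.01 0 0 0;0.26 0.06 0 0.012 0 0 0;0.26 0.07 0 0.014 0 0 0;0.26 0.08 0 0.016 0 0 0;0.26 0.08 0 0.016 0 0 0'
python3 - <<'E'
from station import arm
from h import *
s=arm.get_state();st(s)
f=arm.grab_frame("scene");cv2.imwrite("pics/s19.png",cv2.resize(f["img"][90:240,220:400,::-1],None,fx=4,fy=4,interpolation=cv2.INTER_CUBIC)[:600]);np.savez("/tmp/s19.npz",**f)
S=lambda x,y:(220+x/4-.375,90+y/4-.375)
m,n=fitplane(f,[S(375,345),S(470,320),S(500,425),S(395,465)]);print(m,n,np.degrees(np.arctan2(n[0],n[2])))
E
```

```text
t: 20.0
eef_pos: [0.5959, -0.0206, 0.0392]
ee_rot: [-3.141, -0.207, 0.035]
force: [-0.0, 0.6, 0.5]
width: 0.0647
t 20.0 q [ 0.335  0.258 -0.599  0.121 -0.519  1.172] p [ 0.5959 -0.0206  0.0392] rpy [-3.1407 -0.2071  0.0351] F [-0.   0.6  0.5] w 0.0647
[ 0.6063177  -0.02684189  0.06892177] [0.97984311 0.0373988  0.19623662] 78.67500011942377
```

View pics/s19.png

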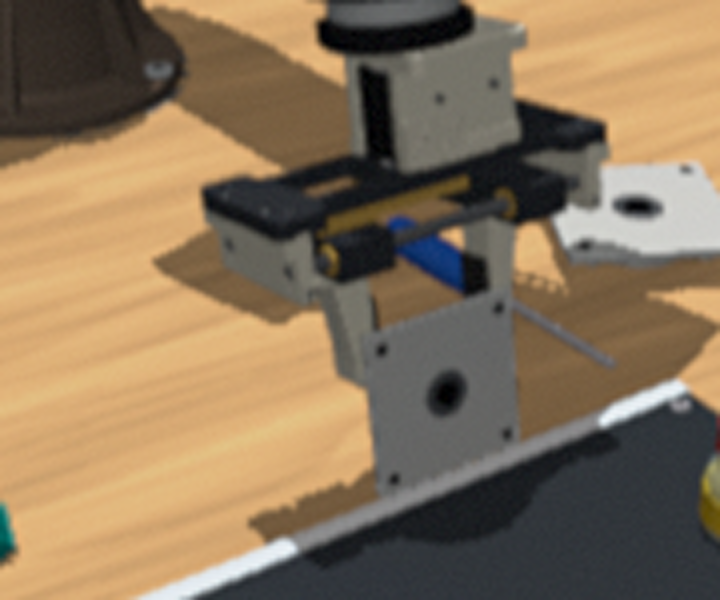

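```bash
python3 -m inch '0.26 0.01 0 0.002 0 0 0;0.26 0.02 0 0.004 0 0 0;0.26 0.03 0 0.006 0 0 0;0.26 0.04 0 0.008 0 0 0;0.26 0.05 0 0.01 0 0 0;0.26 0.06 0 0.012 0 0 0;0.26 0.07 0 0.014 0 0 0;0.26 0.08 0 0.016 0 0 0;0.26 0.08 0 0.016 0 0 0'
python3 - <<'E'
from station import arm
from h import *
s=arm.get_state();st(s)
f=arm.grab_frame("scene");cv2.imwrite("pics/s20.png",cv2.resize(f["img"][90:240,220:400,::-1],None,fx=4,fy=4,interpolation=cv2.INTER_CUBIC)[:600]);np.savez("/tmp/s20.npz",**f)
E
```

```text
t: 20.95
eef_pos: [0.6205, -0.0197, 0.0395]
ee_rot: [-3.141, -0.207, 0.035]
force: [0.1, 0.4, -0.2]
width: 0.0648
t 20.95 q [ 0.321  0.293 -0.542  0.111 -0.54   1.195] p [ 0.6205 -0.0197  0.0395] rpy [-3.1407 -0.2072  0.0351] F [ 0.1  0.4 -0.2] w 0.0648
```

View pics/s20.png

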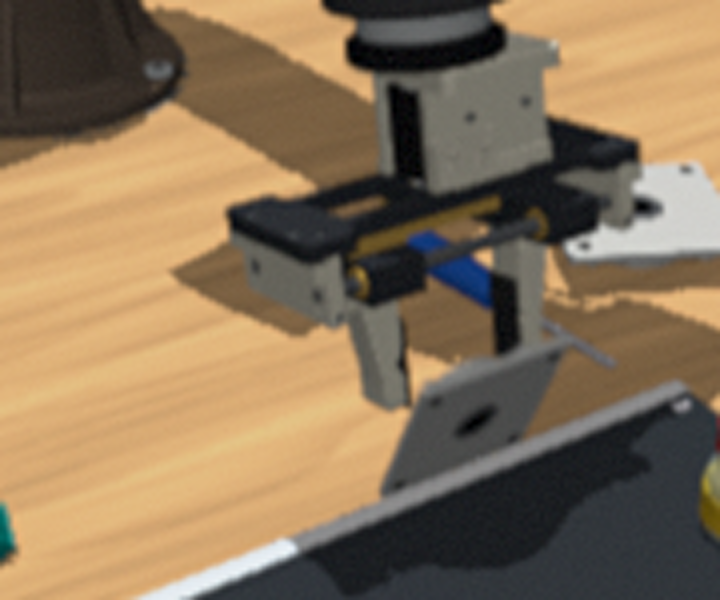

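```bash
python3 -m inch '0.26 0.01 0 0.002 0 0 0;0.26 0.02 0 0.004 0 0 0;0.26 0.02 0 0.004 0 0 0'
python3 - <<'E'
from station import arm
from h import *
s=arm.get_state();st(s)
f=arm.grab_frame("scene");cv2.imwrite("pics/s21.png",cv2.resize(f["img"][90:240,220:400,::-1],None,fx=4,fy=4,interpolation=cv2.INTER_CUBIC)[:600]);np.savez("/tmp/s21.npz",**f)
E
```

```text
t: 21.3
eef_pos: [0.6266, -0.0195, 0.0396]
ee_rot: [-3.141, -0.207, 0.035]
force: [-0.2, 0.8, -0.1]
width: 0.0649
t 21.3 q [ 0.317  0.301 -0.528  0.109 -0.545  1.201] p [ 0.6266 -0.0195  0.0396] rpy [-3.1407 -0.2073  0.0352] F [-0.2  0.8 -0.1] w 0.0649
```

View pics/s21.png

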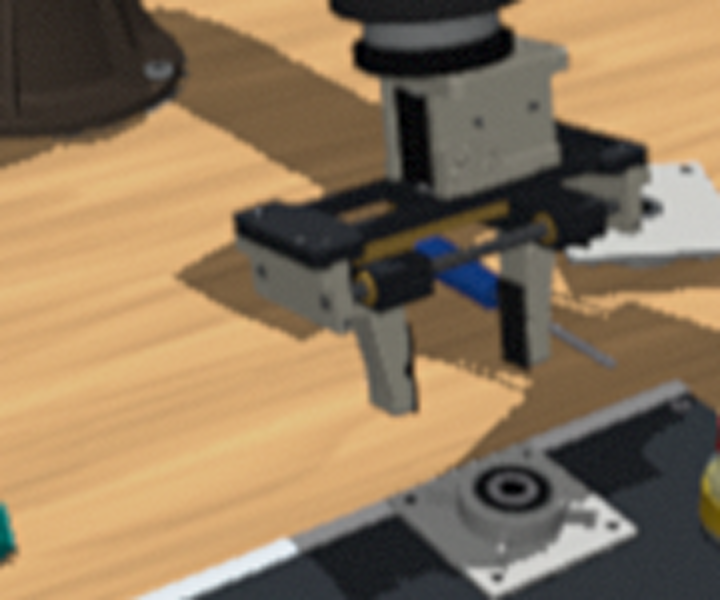

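```bash
python3 -m inch '0.5 -0.05 0 -0.01 0 -0.1 0;0.7 -0.085 0 -0.018 0 -0.2 0;0.864 -0.085 0 -0.018 0 -0.2 0;0.864 -0.085 0 -0.018 0 -0.2 0;0.864 -0.085 0 -0.018 0 -0.2 0'
python3 - <<'E'
from station import arm
from h import *
s=arm.get_state();st(s)
f=arm.grab_frame("wrist");cv2.imwrite("pics/w22.png",f["img"][:,:,::-1]);np.savez("/tmp/w22.npz",eef_pos=s["eef_pos"],ee_rot=s["ee_rot"],**f)
E
```

```text
t: 21.85
eef_pos: [0.5994, -0.0207, 0.0391]
ee_rot: [-3.141, 0.002, 0.035]
force: [-0.2, -0.3, -0.1]
width: 0.0303
t 21.85 q [ 0.29   0.374 -0.343 -0.002 -0.856  1.317] p [ 0.5994 -0.0207  0.0391] rpy [-3.1409e+00  1.8000e-03  3.4900e-02] F [-0.2 -0.3 -0.1] w 0.0303
```

View pics/w22.png

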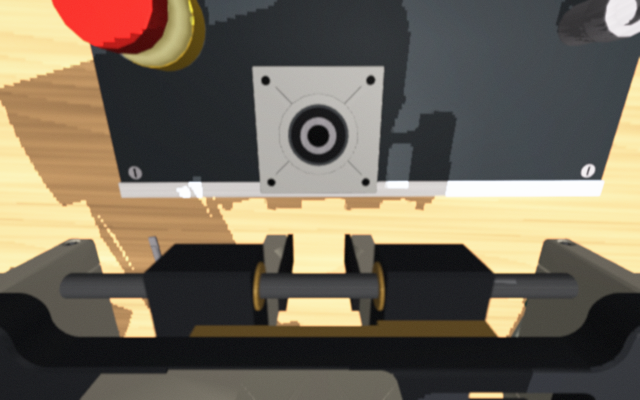

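Run:
```python
from h import *
f=load("w22");s=f;R=Ro.from_euler('xyz',s["ee_rot"])
for n,p,z in [("fl",(252,67),.025),("fr",(384,67),.025),("rr",(377,192),.025),("rl",(262,192),.025),("boss",(318,135),.04),("edgeL",(122,196),.02),("edgeR",(600,193),.02),("matL",(122,182),.02),("matR",(600,180),.02)]:
    w=w_z(f,s,*p,z);print(n,w.round(4),R.inv().apply(w-s["eef_pos"]).round(4))
print([w_r(f,s,*p)[2].round(4) for p in[(275,110),(370,110),(280,170),(365,170),(290,140)]])
```

```text
fl [0.7077 0.0288 0.025 ] [ 0.1101 -0.0457  0.014 ]
fr [ 0.7109 -0.0609  0.025 ] [0.1101 0.044  0.0139]
rr [ 0.6224 -0.0648  0.025 ] [0.0215 0.0449 0.014 ]
rl [0.6192 0.0243 0.025 ] [ 0.0215 -0.0443  0.0141]
boss [ 0.6654 -0.0176  0.04  ] [ 0.0661 -0.0008 -0.001 ]
edgeL [0.6105 0.137  0.02  ] [ 0.0166 -0.1572  0.0192]
edgeR [ 0.6264 -0.2431  0.02  ] [0.0193 0.2232 0.0189]
matL [0.6221 0.1349 0.02  ] [ 0.0281 -0.1548  0.0192]
matR [ 0.6369 -0.2395  0.02  ] [0.0299 0.2199 0.0189]
[np.float64(0.0261), np.float64(0.0263), np.float64(0.0342), np.float64(0.0254), np.float64(0.0417)]
```

```bash
python3 -m inch '0.864 0 -0.002 0.08 0 0 0;0.864 0 -0.002 0.15 0 0 0;0.864 0 -0.002 0.15 0 0 0;0.864 0.03 -0.002 0.15 0 0 0;0.864 0.06 -0.002 0.15 0 0 0;0.864 0.085 -0.002 0.15 0 0 0;0.864 0.095 -0.002 0.15 0 0 0;0.864 0.105 -0.002 0.15 0 0 0;0.864 0.115 -0.002 0.15 0 0 0;0.864 0.125 -0.002 0.15 0 0 0;0.864 0.135 -0.002 0.15 0 0 0'
python3 - <<'E'
from station import arm
from h import *
s=arm.get_state();st(s)
f=arm.grab_frame("wrist");cv2.imwrite("pics/w23.png",f["img"][:,:,::-1])
E
```

```text
t: 23.0
eef_pos: [0.6404, -0.0185, -0.0055]
ee_rot: [-3.141, 0.003, 0.035]
force: [-2.3, -0.5, 1.8]
width: 0.0119
t 23.0 q [ 0.274  0.482 -0.285 -0.002 -0.806  1.333] p [ 0.6404 -0.0185 -0.0055] rpy [-3.1407e+00  2.7000e-03  3.5300e-02] F [-2.3 -0.5  1.8] w 0.0119
```

View pics/w23.png

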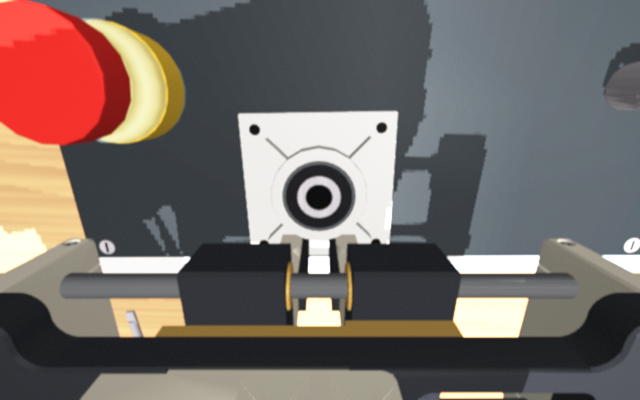

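Contact is steady (2 N) and the plate (corners about (240,113) and (397,112)) stays square, moving in. Push about 27 mm more.

```bash
python3 -m inch '0.864 0.01 0 0 0 0 0;0.864 0.02 0 0 0 0 0;0.864 0.03 0 0 0 0 0;0.864 0.04 0 0 0 0 0;0.864 0.05 0 0 0 0 0;0.864 0.06 0 0 0 0 0;0.864 0.07 0 0 0 0 0;0.864 0.08 0 0 0 0 0;0.864 0.09 0 0 0 0 0;0.864 0.09 0 0 0 0 0'
python3 -m inch '0.864 -0.05 0 0 0 0 0;0.864 -0.1 0 -0.1 0 0 0;0.864 -0.2 0 -0.25 0 0 0;0.864 -0.3 0 -0.4 0 0 0;0.864 -0.45 0 -0.5 0 0 0;0.864 -0.6 0 -0.5 0 0 0;0.864 -0.6 0 -0.5 0 0 0'
python3 - <<'E'
from station import arm
from h import *
s=arm.get_state();st(s)
f=arm.grab_frame("wrist");cv2.imwrite("pics/w24.png",f["img"][:,:,::-1]);np.savez("/tmp/w24.npz",eef_pos=s["eef_pos"],ee_rot=s["ee_rot"],**f)
for n in("scene","top"):
    f=arm.grab_frame(n);cv2.imwrite(f"pics/{n}24.png",f["img"][:,:,::-1]);np.savez(f"/tmp/{n}24.npz",**f)
E
```

```text
t: 24.05
eef_pos: [0.6681, -0.0174, -0.0056]
ee_rot: [-3.141, 0.002, 0.035]
force: [-0.3, 0.1, 1.1]
width: 0.0119
t: 24.75
eef_pos: [0.4846, -0.0241, 0.1468]
ee_rot: [-3.139, -0.001, 0.035]
force: [0.9, -0.5, 0.3]
width: 0.0118
t 24.75 q [ 0.354  0.078 -0.457 -0.003 -1.034  1.253] p [ 0.4846 -0.0241  0.1468] rpy [-3.1385e+00 -1.1000e-03  3.5100e-02] F [ 0.9 -0.5  0.3] w 0.0118
```

View pics/w24.png

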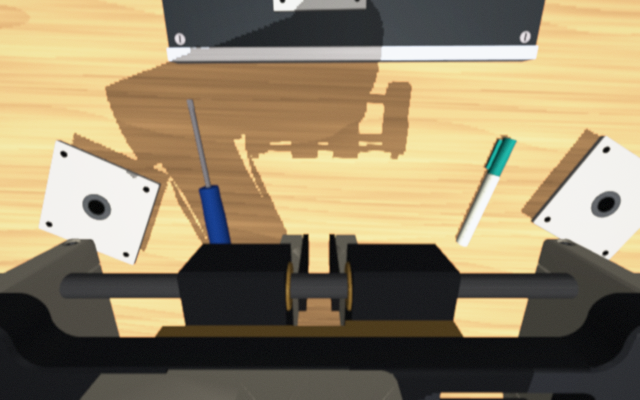

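View pics/scene24.png

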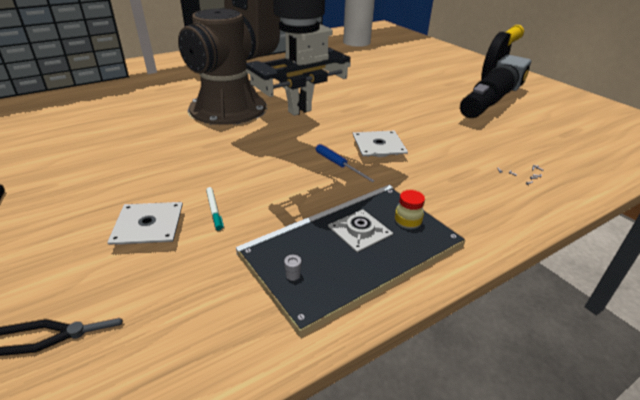

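View pics/top24.png

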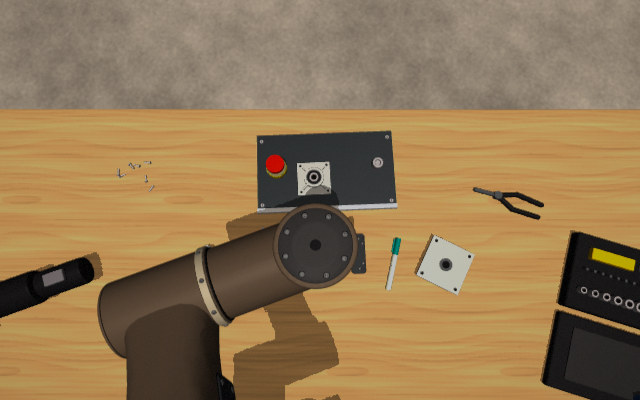

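Run:
```python
from h import *
f=load("scene24");g=load("scene0");t=load("top24");t0=load("top0")
cv2.imwrite("pics/s24c.png",cv2.resize(f["img"][180:270,310:430,::-1],None,fx=6,fy=6,interpolation=cv2.INTER_CUBIC))
for n,b in dict(jar=(390,188,428,235),socket=(280,250,305,282),driver=(312,142,376,186),marker=(203,184,226,232)).items():
    x0,y0,x1,y1=b;d=np.abs(f["img"][y0:y1,x0:x1].astype(int)-g["img"][y0:y1,x0:x1]).max(2);r=f["range_z"][y0:y1,x0:x1]-g["range_z"][y0:y1,x0:x1]
    print(n,(d>40).sum(),d.size,np.abs(r).max().round(3),(np.abs(r)>.02).sum())
for p in [(300,166),(326,166),(301,190),(327,190),(314,168)]: print(p,at_r(t,*p).round(4))
```

```text
jar 14 1786 0.941 9
socket 0 800 0.772 7
driver 1601 2816 1.14 210
marker 0 1104 0.981 8
(300, 166) [0.736  0.0216 0.0261]
(326, 166) [ 0.736  -0.0496  0.0259]
(301, 190) [0.6691 0.0183 0.0257]
(327, 190) [ 0.6689 -0.0521  0.0264]
(314, 168) [ 0.7262 -0.0169  0.0421]
```

View pics/s24c.png

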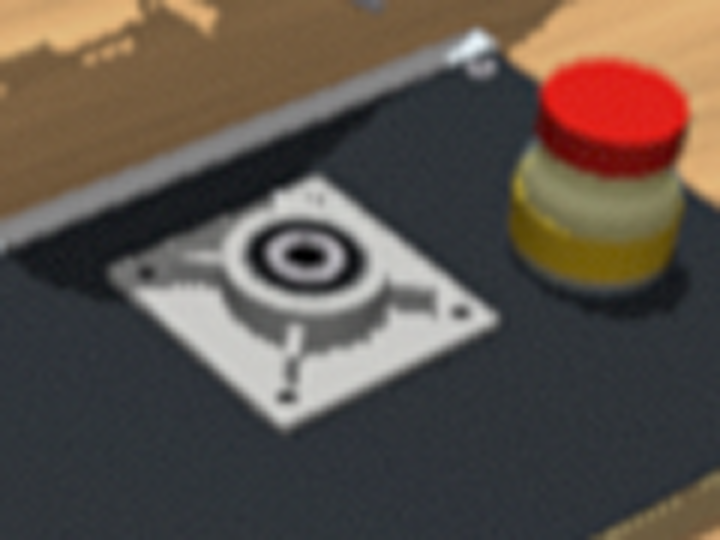

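Run:
```python
from h import *
from station import arm
f=load("w24");print("driver tip",w_z(f,f,191,100,.008).round(4),"marker cap end",w_z(f,f,510,138,.008).round(4))
a=load("scene0")["img"][135:195,300:385,::-1];b=load("scene24")["img"][135:195,300:385,::-1]
cv2.imwrite("pics/drv.png",cv2.resize(np.hstack([a,b]),None,fx=4,fy=4))
```

```text
driver tip [0.572  0.1232 0.008 ] marker cap end [ 0.5432 -0.2442  0.008 ]
```

View pics/drv.png

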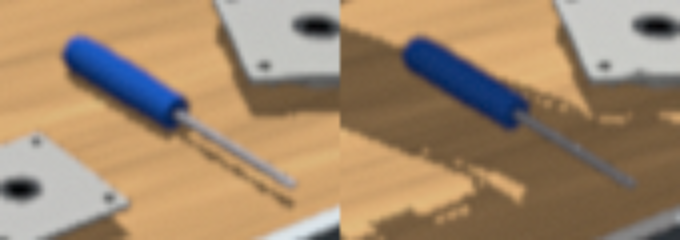

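The screwdriver is in the same place; only the arm's shadow on it has changed. I'm handing the job in.

Run:
```python
from station import arm
s=arm.get_state();print(s["t"],s["force"].round(1));print(arm.job_done())
```

```text
24.9 [ 0.2 -0.3  0.3]
the job is handed in; nothing more can be done
None
```

The small cover now lies flat on the rubber mat with its bearing facing up, and I handed the job in at about 25 s of the 51 s limit. I pushed it against the board's front edge with spread fingertips and tipped its rear rim up until it went past vertical. It fell onto the mat, and I pushed it about 35 mm further in at the boss. It was never gripped or picked up.

**Last checks**
- **Cover:** plate height read 26 mm at all four places measured (nominal 25), and the boss about 42 mm (nominal 40). By calculation its rear edge is about 39 mm in from the board's front edge, so it is clear of the aluminium edging.
- **Other objects:** the jar, socket and marker show no movement between the first and last pictures. The screwdriver failed the plain image comparison because the arm's shadow now falls on it. Its tip still measures within 1 mm of the start.
- **Robot:** it is clear of everything, and the wrist force reads about zero.

**What went wrong or disagreed**
- **TCP position:** the reported TCP lies about 37 mm beyond the real fingertips. I found this when the first push passed above the cover without touching it.
- **Force peak:** touching the bench to measure that offset reached 90 N at the wrist, under the 120 N limit.
- **First flip attempt:** the cover slipped off the fingers and fell back onto its boss. I squared it up again, and the second attempt worked.

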